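# Fetch the boxed-in check weight to the balance and put the jars back

## Task

The check weight for the balance, the small steel weight with a knob, stands at the back of the dark grey caddy, boxed in by three jars. Stand all three jars aside on the white tray, then set the weight upright on the middle of the balance pan, and after that put every jar back, upright and down in the very seat of the caddy that it came from. Do not tip anything over, and leave the wash bottle and the timer where they are.

Things in the scene. Friction and masses are not known exactly. Their poses are not given: they have to be found in the camera images.
- jar_large_c (a point): Largest of three closed screw jars: 62 mm diameter, 88 mm tall, straight up to 69 mm, lid above 58 mm in diameter; about 0.2 kg. Starts in the front seat of the caddy, in front of the check weight, foot 5 mm above the worktop. Point: on its axis, half-way up; z up along the axis; its turn does not matter.
- jar_short_c (a point): Short screw jar: 50 mm diameter, 72 mm tall, straight up to 56 mm, lid above 48 mm in diameter; about 0.15 kg. Starts in the left or right rear seat of the caddy, foot 5 mm above the worktop. Point: on its axis, half-way up; z up along the axis; its turn does not matter.
- jar_slim_c (a point): Slim screw jar: 46 mm diameter, 78 mm tall, straight up to 61 mm, lid above 43 mm in diameter; about 0.15 kg. Starts in the other rear seat of the caddy, foot 5 mm above the worktop. Point: on its axis, half-way up; z up along the axis; its turn does not matter.
- check_weight_c (a point): The balance's check weight, bare steel: 30 mm diameter up to 26 mm, then a neck and a 19 mm knob, 41 mm tall in all; 0.2 kg. Stands between the two rear seats of the caddy in a ring of its own (34 mm inside, 5 mm tall), foot 5 mm above the worktop. Point: on its axis, half-way up; z up along the axis; its turn does not matter.
- caddy: Fixed dark grey caddy: 5 mm plate, 188 mm wide, with a back edge 40 mm tall (inner face x=+58 mm). Origin under the plate; x towards the back edge, y left, z up. Jar seats are rings, 3 mm wall, tops 13 mm above the worktop: front one 74 mm inside at (-31, 0) mm for the large jar; rear ones 62 mm inside at (22, 54), (22, -54). Jars start centred to 1 mm. Weight ring at (34, 0).
- side_tray: Fixed shallow white tray, 110 mm (x) by 200 mm (y) outside; floor 4 mm thick, rim 4 mm thick and 14 mm tall. Origin at the middle of its underside; z up. The jars fit in a row along y, large at -60, slim +2, short +60 mm. It changes places with the balance; behind them stand a tall instrument (x from 0.56 m, y 0.04 to 0.20 m) and a lower one (x from 0.51 m, y below -0.23 m).
- balance_pan (a point): Centre of the flat top of the round steel pan (92 mm diameter, 54 mm above the worktop) of a small white bench balance, fixed. x from its display to its back, y left, z up. The housing, 132 mm wide, from 84 mm in front of this point to 64 mm behind it, lies below the pan. It changes places with the side tray.
- wash_bottle: Bystander, loose: white wash bottle with a red spout cap, 73 mm diameter, 172 mm tall, behind the work. Origin at its underside.
- timer: Bystander, loose: small bench timer, 72 x 62 x 19 mm, lying on the worktop at the right. Origin at its underside.
Not all that is in view belongs to the job. What is shaped like the part that bears jar_slim_c but turquoise is not meant.

How it is judged:
By the outcome, as a careful person would: the job done as asked, in the order asked, and still so for the second after the job is handed in, with the robot touching nothing.
It also fails if it takes over 144 s, if anything falls off the work surface, if the arm or the gripper's body presses on something with over 40 N, if the wrist force passes 120 N, or if a joint passes its speed limit or range.

## Robot

A 7-joint arm with a two-finger parallel gripper is mounted at the origin on a cart in front of the work surface, level with it; the furniture and walls round the work are solid. World frame = base frame: x ahead of the robot, y to its left, z up, the work surface at z = 0. Lengths are in m, angles in rad, forces in N, time in s.
With the tool pointing down it reaches from about 0.425 to 0.875 m from the base axis. Payload 4.7 kg.
Tool frame: the origin (TCP) lies on the centre line of the jaws, within the pads' length; the fingertips stand 19 mm ahead of it and the grasp point (between the pads) is the TCP; x points along the fingers, z is the direction in which the jaws open and shut, and the axes are right-handed (so a half turn about x gives the same grasp; the last joint's range is limited). The gripper opens to 87 mm and grips with 3 to 60 N. Pads are 19 mm wide; open, the fingers measure 117 mm over their backs; the gripper's body (75 mm by 190 mm) begins 51 mm behind the grasp point.
Start: joints at [1.211, 0.321, -0.07, 1.45, 0.023, 1.371, -0.057], TCP at [0.237, -0.605, 0.22] pointing down, gripper open.
Joint ranges: [-2.86, 2.86], [-0.3, 2.09], [-1.38, 1.24], [0.06, 2.45], [-1.56, 4.7], [0.09, 2.05], [-2.69, 2.69]. Speed limits (rad/s): [2.57, 2.57, 3.14, 3.14, 3.14, 3.14, 3.14].

## Interface

Orientations are given as a rotation vector (axis times angle).
In Python, from bench import get_state, get_image, camera_info, close_job gives the robot as it stands.
- The arm moves only by the tool jog_arm, never from a script. Its argument "targets" is a list of rows, each a list of 7 numbers: the turn, a rotation vector about the tool's x, y, z in degrees, then the shift along the tool's x, y, z in cm, then the finger opening in cm, from 0 to 8.7. In form: [[wx, wy, wz, tx, ty, tz, jaw], ...]. A call has 1 to 10 rows; each row shifts and turns the commanded pose from where the row before left it, along the tool's axes as they then stand; what a row does not reach is not made up. A row lasts 1/8 s, in which the tool goes at most 62.5 mm and 10.7 degrees, less where a joint would pass 70% of its speed; a pose out of reach is approached as far as the arm can. A call is refused whole if a number of a shift passes 6.25 or a number of a turn 10.7, either way. A call with a gripper value outside its range is refused whole. The fingers move at their own pace and stop on an object; "squeeze" is the grip in N (left out, the last holds). Time passes only in rows, so rows that do not move let the fingers close. It gives the time, the measured TCP pose, the force and the opening at its end, in the units of the state.
- get_state(): the state, without advancing time (a new reading comes with each control period).
- get_image(name): name is "scene" or "side" or "wrist"; returns (picture, depth): 480x640x3 uint8, red, green, blue; 480x640 float32, m along the optical axis (not along the pixel's ray), 0 where there is no reading.
- camera_info(name): a dict with "intrinsics" (3x3 intrinsics, pixels), "k1" (the pictures are not rectified: a ray, as slopes to the right and down, at radius r is drawn at 1 + k1 r^2 times it, then the intrinsics apply), "world_from_camera" (4x4, takes a point from camera to world coordinates); the wrist camera has in their place "mount" (4x4, takes a point from camera to tool coordinates, whose origin is the TCP and whose axes are the tool frame's). Camera axes: x right, y up, looking along -z (the intrinsics and any distortion apply to the point x, -y, -z); pixel columns grow to the right and rows downward; lengths in m; the calibration is good to about 2 mm. A picture is of the moment at which its call begins: read the wrist's pose just before it. camera_info takes no time and is no camera call.
- close_job(): hands the job in, once; it reports no verdict.
The state is a dict: "time": time; "joint_positions": joint angles; "qd": joint speeds; "joint_torque": joint torques, N m; "position": TCP position; "tool_rot": TCP orientation; "ft_force": force on the tool from outside, world axes, zero at the start; "torque": the same for the moment, N m; "grip_width": opening from 0.0 (shut) to 1.0 (fully open).
Only numpy, scipy, OpenCV 4.12 (cv2) and the standard library are available. Lean on these libraries where they do the work, as an engineer would, in place of code of your own. Each camera call takes 0.05 s, during which the arm holds its last target.

## Working session

There is one attempt and no reset: what is moved stays moved. The work goes in short steps, Python scripts to look and compute and a tool call to move; the robot and the scene stay as the last step left them, time stands still between calls to the robot, and variables do not carry over. Pictures are saved under pics/ and viewed, and the job is handed in when it is done.

Besides the shell and the picture viewer there is one more tool, called after "Request:" as name(argument=value, ...), one argument or row to a line, values as JSON. jog_arm: Moves the arm, as the interface text tells. Its arguments: {"type":"object","properties":{"targets":{"type":"array"},"squeeze":{"type":"number"}},"required":["targets"]}

```bash
ls; mkdir -p pics; python3 - <<'E'
from bench import *
import cv2, numpy as np
s=get_state()
for k,v in s.items(): print(k,np.round(v,4))
for n in ["scene","side","wrist"]:
    print(n,camera_info(n))
    im,d=get_image(n); np.savez(f"{n}0.npz",im=im,d=d)
    cv2.imwrite(f"pics/{n}0.png",im[:,:,::-1])
E
```

```text
pics
time 0.0
joint_positions [ 1.2111  0.3218 -0.0701  1.4517  0.0226  1.3708 -0.0569]
qd [-0.0016 -0.0019  0.0009  0.0005  0.0002  0.0003  0.0011]
joint_torque [ 2.00000e-04 -4.91286e+01 -4.03900e-01 -3.12528e+01 -6.40000e-02
  4.37000e-02  1.00000e-04]
position [ 0.2371 -0.6046  0.2193]
tool_rot [ 0.9306  1.3649 -0.929 ]
ft_force [ 0.0304 -0.6285 -0.1212]
torque [-0.0592  0.0213 -0.0058]
grip_width 1.0028
scene {'intrinsics': array([[572.76122183,   0.        , 317.89218896],
       [  0.        , 572.76122183, 240.4657751 ],
       [  0.        ,   0.        ,   1.        ]]), 'k1': -0.025654565561466475, 'world_from_camera': array([[-8.34960958e-01,  4.20625880e-01, -3.54843723e-01,
         6.98404917e-02],
       [-5.50308800e-01, -6.38959907e-01,  5.37485313e-01,
         7.31212475e-01],
       [-6.50679441e-04,  6.44052875e-01,  7.64980700e-01,
         1.01359035e+00],
       [ 0.00000000e+00,  0.00000000e+00,  0.00000000e+00,
         1.00000000e+00]])}
side {'intrinsics': array([[501.08178623,   0.        , 321.79896606],
       [  0.        , 501.08178623, 236.25477085]
[... 206 characters left out ...]
60017, -0.97984122],
       [-0.0111906 ,  0.8920988 ,  0.45170178,  0.62048532],
       [ 0.        ,  0.        ,  0.        ,  1.        ]])}
wrist {'intrinsics': array([[344.35945271,   0.        , 323.18107507],
       [  0.        , 344.35945271, 234.95584568],
       [  0.        ,   0.        ,   1.        ]]), 'k1': -0.016051533812381773, 'mount': array([[-2.99806380e-04,  2.83184217e-01, -9.59065488e-01,
        -1.63945707e-01],
       [ 8.76978644e-04,  9.59065236e-01,  2.83183868e-01,
         7.74582823e-02],
       [ 9.99999571e-01, -7.56179621e-04, -5.35880387e-04,
         4.10168013e-04],
       [ 0.00000000e+00,  0.00000000e+00,  0.00000000e+00,
         1.00000000e+00]])}
```

View pics/scene0.png

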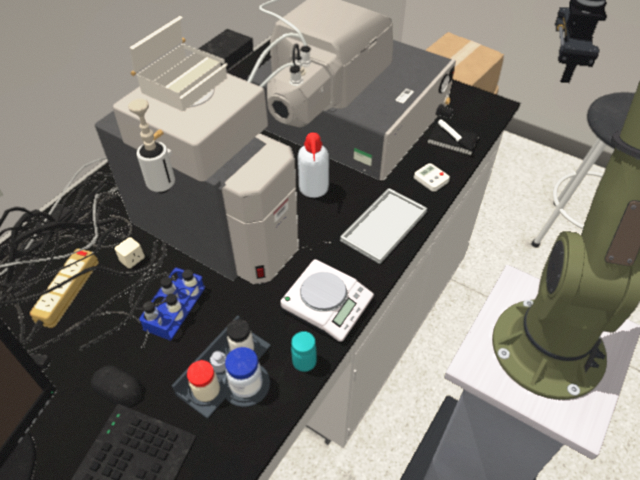

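View pics/side0.png

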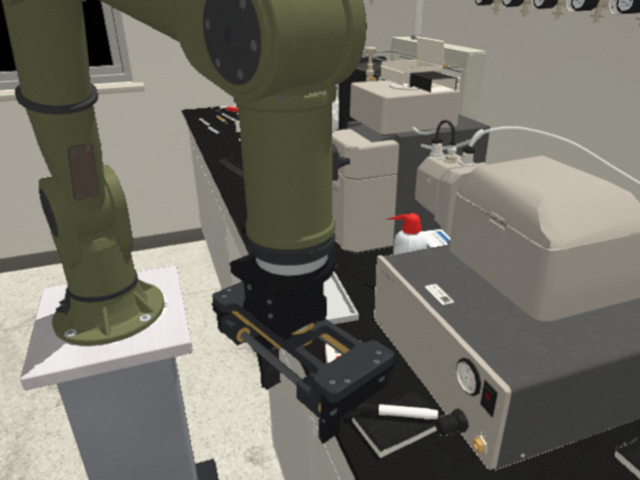

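View pics/wrist0.png

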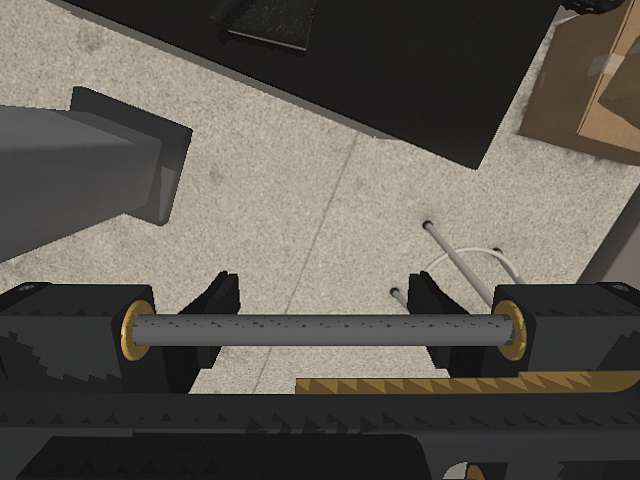

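```bash
cat > h.py <<'E'
from bench import *
import cv2, numpy as np
from scipy.spatial.transform import Rotation as R
def pose():
    s=get_state(); T=np.eye(4); T[:3,:3]=R.from_rotvec(s["tool_rot"]).as_matrix(); T[:3,3]=s["position"]; return s,T
def wfc(name,T=None):
    c=camera_info(name)
    return (T@c["mount"]) if name=="wrist" else c["world_from_camera"]
def cloud(name,d,T=None):
    "world xyz for each pixel, nan where no depth"
    c=camera_info(name);K=c["intrinsics"]
    h,w=d.shape; u,v=np.meshgrid(np.arange(w),np.arange(h))
    p=cv2.undistortPoints(np.stack([u,v],-1).reshape(-1,1,2).astype(float),K,np.array([c["k1"],0,0,0.])).reshape(h,w,2)
    P=np.stack([p[...,0]*d,-p[...,1]*d,-d],-1)
    M=wfc(name,T); W=P@M[:3,:3].T+M[:3,3]; W[d<=0]=np.nan
    return W
def proj(name,X,T=None):
    c=camera_info(name);K=c["intrinsics"];M=np.linalg.inv(wfc(name,T))
    X=np.atleast_2d(X);P=X@M[:3,:3].T+M[:3,3]; P=P*[1,-1,-1]
    return cv2.projectPoints(P,np.zeros(3),np.zeros(3),K,np.array([c["k1"],0,0,0.]))[0].reshape(-1,2)
def crop(im,u0,v0,u1,v1,f,path):
    c=cv2.resize(im[v0:v1,u0:u1],None,fx=f,fy=f,interpolation=cv2.INTER_CUBIC); cv2.imwrite(path,c[:,:,::-1])
E
python3 - <<'E'
from h import *
z=np.load("scene0.npz");im,d=z["im"],z["d"]
crop(im,140,250,400,430,3,"pics/scene_crop.png")
W=cloud("scene",d);np.save("sceneW.npy",W)
for n,(u,v) in dict(red=(202,370),blue=(242,360),black=(238,330),knob=(219,357),turq=(303,342),pan=(323,290),tray=(385,226),table=(250,300),timer=(431,176),bottle=(314,150)).items():
    print(n,np.round(W[v,u],4))
E
```

```text
red [0.5121 0.4414 0.0742]
blue [0.4576 0.3915 0.0902]
black [0.5051 0.3442 0.0845]
knob [0.5152 0.3952 0.0485]
turq [0.3907 0.2957 0.0793]
pan [0.4339 0.161  0.053 ]
tray [ 0.4295 -0.0995  0.0073]
table [ 0.5723  0.2341 -0.0056]
timer [ 0.4112 -0.3027  0.0168]
bottle [ 0.6218 -0.0893  0.1563]
```

View pics/scene_crop.png

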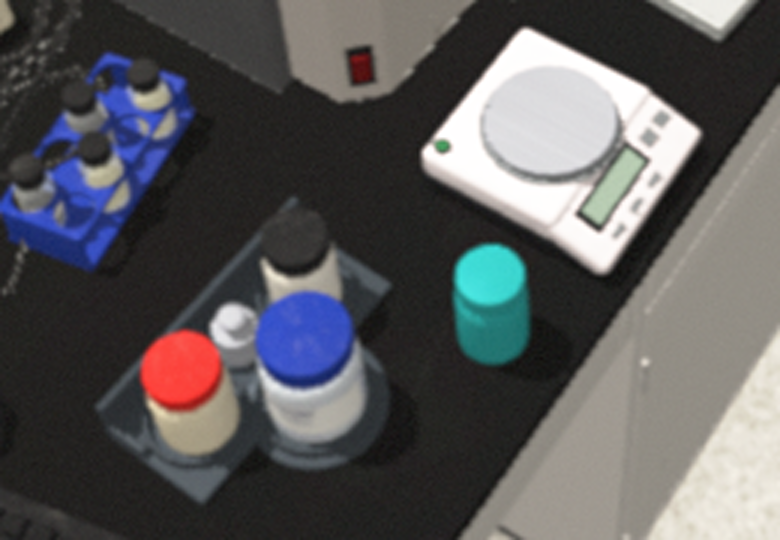

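```bash
python3 - <<'E'
from h import *
from scipy.optimize import least_squares
z=np.load("scene0.npz");im,d=z["im"].astype(int),z["d"]; W=np.load("sceneW.npy")
r,g,b=im[...,0],im[...,1],im[...,2]
def roi(u0,v0,u1,v1):
    m=np.zeros(d.shape,bool);m[v0:v1,u0:u1]=1;return m
# table plane
t=W[300:310,245:260].reshape(-1,3);print("table z",np.nanmean(t[:,2]),np.nanstd(t[:,2]))
masks=dict(
 red=(roi(180,350,225,410)&(r>150)&(g<90),.077,.024),
 blue=(roi(215,340,270,400)&(b>120)&(r<90),.093,.029),
 black=(roi(220,315,256,350)&(r<75),.083,.0215),
 turq=(roi(285,325,325,375)&(g>110)&(r<90),.078,.0215))
for n,(m,zt,rad) in masks.items():
    P=W[m];P=P[np.isfinite(P).all(1)]
    top=P[np.abs(P[:,2]-zt)<.005]
    print(n,len(P),len(top),"topz",np.median(top[:,2]),"centroid",top[:,:2].mean(0), "bbox", top[:,:2].min(0),top[:,:2].max(0))
# pan
m=roi(295,265,352,318);P=W[m];P=P[(np.abs(P[:,2]-.054)<.006)]
print("pan",len(P),np.median(P[:,2]),P[:,:2].mean(0),P[:,:2].min(0),P[:,:2].max(0))
# tray
m=roi(330,180,440,270)&(r>130)&(g>130);P=W[m];P=P[(P[:,2]<.03)&(P[:,2]>-.01)]
print("tray",len(P),cv2.minAreaRect((P[:,:2]*1000).astype(np.float32)))
m=roi(275,250,380,345)&(r>130)&(g>120);P=W[m];P=P[(P[:,2]<.06)&(P[:,2]>.02)]
print("bal",len(P),cv2.minAreaRect((P[:,:2]*1000).astype(np.float32)))
# caddy grey: plate
m=roi(165,310,275,415)
P=W[m];c=im[m];k=(P[:,2]>.0)&(P[:,2]<.008);print(np.median(c[k],0))
s,T=pose();print(np.round(T,3))
E
```

```text
table z -0.0006071351894304366 0.001943159317278152
red 563 492 topz 0.07587314778217963 centroid [0.51036186 0.44783159] bbox [0.48736445 0.42428   ] [0.53491787 0.47100916]
blue 746 696 topz 0.09207708654509034 centroid [0.45661465 0.39575506] bbox [0.42955728 0.366123  ] [0.48563243 0.42333316]
black 961 351 topz 0.08177039423596821 centroid [0.50882542 0.34138498] bbox [0.48904563 0.31936403] [0.53077371 0.36267348]
turq 772 378 topz 0.07695767038203755 centroid [0.39230155 0.29482524] bbox [0.37136984 0.2727706 ] [0.41460891 0.31669566]
pan 1310 0.05340382796669396 [0.43496663 0.16099922] [0.38684732 0.10941649] [0.49128332 0.22106403]
tray 3388 ((438.18426513671875, -116.84115600585938), (374.20751953125, 120.17843627929688), 85.44109344482422)
bal 3952 ((456.2125549316406, 160.5283660888672), (212.07843017578125, 135.07217407226562), 0.7413979172706604)
[38. 37. 36.]
[[-0.001  0.931  0.365  0.237]
 [ 0.001  0.365 -0.931 -0.605]
 [-1.    -0.    -0.001  0.22 ]
 [ 0.     0.     0.     1.   ]]
```

```bash
cat > fit.py <<'E'
from h import *
from scipy.optimize import minimize,least_squares
def circ(P,rad):
    # centre such that boundary hull fits known radius
    h=cv2.convexHull((P*1000).astype(np.float32))[:,0]
    f=least_squares(lambda q:np.hypot(h[:,0]-q[0],h[:,1]-q[1])-q[2],[*h.mean(0),rad*1000],loss="soft_l1")
    return f.x, np.std(f.fun)
E
python3 - <<'E'
from fit import *
z=np.load("scene0.npz");im,d=z["im"].astype(int),z["d"]; W=np.load("sceneW.npy")
r,g,b=im[...,0],im[...,1],im[...,2]
def comp(m,u,v):
    n,l=cv2.connectedComponents(m.astype(np.uint8),connectivity=4);return l==l[v,u]
crop(z["im"],330,150,460,275,6,"pics/tray.png"); 
m=comp((r>120)&(W[...,2]<.03)&(W[...,2]>-.01),385,226);P=W[m]
print("tray",len(P),cv2.minAreaRect((P[:,:2]*1000).astype(np.float32)))
hsv=cv2.cvtColor(z["im"],cv2.COLOR_RGB2HSV)
print(im[290,323],im[330,330],im[300,300])
roi=np.zeros(d.shape,bool);roi[255:345,275:380]=1
m=roi&(W[...,2]>.02)&(W[...,2]<.07);P=W[m]
print("bal",len(P),cv2.minAreaRect((P[:,:2]*1000).astype(np.float32)))
m=roi&(r<205)&(r>150)&(abs(W[...,2]-.054)<.006);m=comp(m,323,290);P=W[m];print("pan",len(P),circ(P[:,:2],.046))
o=z["im"].copy();o[m]=[255,0,0];crop(o,260,240,400,350,5,"pics/pan.png")
# caddy plate/edge
roi=np.zeros(d.shape,bool);roi[305:425,160:285]=1
m=roi&(W[...,2]>.003);P=W[m];k=(P[:,2]<.05)
print("caddy",cv2.minAreaRect((P[k,:2]*1000).astype(np.float32)))
# instruments
for u,v in [(385,110),(350,130),(265,180),(410,60),(190,110)]: print((u,v),np.round(W[v,u],3))
E
```

```text
tray 3270 ((438.531982421875, -111.82490539550781), (223.03065490722656, 120.28263092041016), 85.44109344482422)
[218 218 221] [248 243 240] [255 255 254]
bal 4261 ((456.46722412109375, 160.91729736328125), (212.9354705810547, 134.21661376953125), 1.23441481590271)
pan 307145 (array([1175.08204995,  207.18414405,   25.19260133]), np.float64(0.0))
caddy ((534.0260009765625, 386.64923095703125), (262.9547119140625, 266.0627746582031), 35.200862884521484)
(385, 110) [ 0.559 -0.307  0.156]
(350, 130) [ 0.608 -0.226  0.127]
(265, 180) [0.571 0.148 0.281]
(410, 60) [ 0.606 -0.527  0.16 ]
(190, 110) [0.712 0.167 0.392]
```

View pics/pan.png

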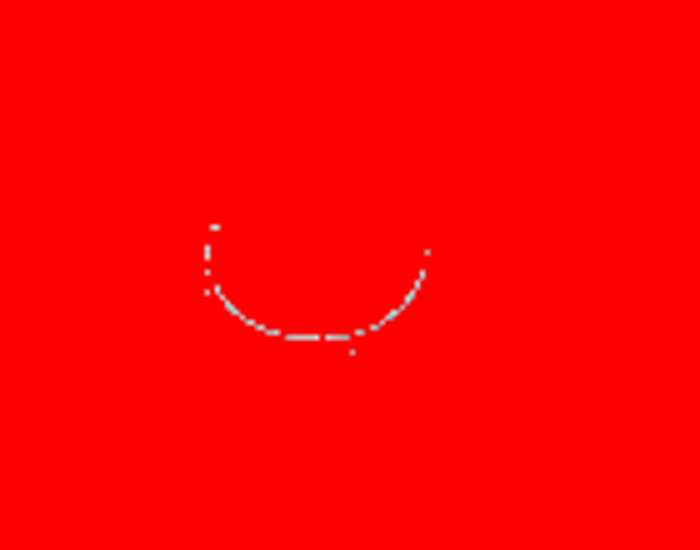

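View pics/tray.png

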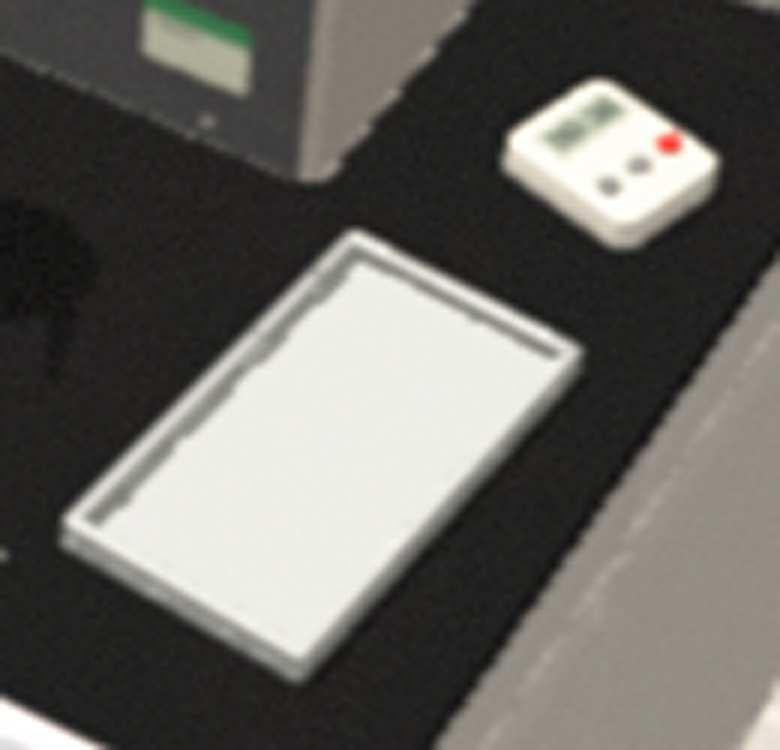

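```bash
cat >> h.py <<'E'
def onplane(name,uv,z,T=None):
    c=camera_info(name);uv=np.array(uv,float).reshape(-1,1,2)
    p=cv2.undistortPoints(uv,c["intrinsics"],np.array([c["k1"],0,0,0.])).reshape(-1,2)
    M=wfc(name,T);D=np.c_[p[:,0],-p[:,1],-np.ones(len(p))]@M[:3,:3].T
    return M[:3,3]+D*((z-M[2,3])/D[:,2])[:,None]
E
python3 - <<'E'
from fit import *
t=onplane("scene",np.array([[355,232],[582,352],[300,665],[65,525]])/6+[330,150],.014);print("tray\n",t.round(4),t.mean(0), np.linalg.norm(t-np.roll(t,-1,0),axis=1))
p=onplane("scene",np.array([[481,118],[621,125],[553,66],[550,178]])/3+[140,250],.054);print("pan\n",p.round(4))
print(circ(p[:,:2],.046))
c=onplane("scene",np.array([[205,503],[390,287]])/3+[140,250],.005);print("caddy front corners",c.round(4))
e=onplane("scene",np.array([[97,407],[297,200]])/3+[140,250],.04);print("caddy back edge",e.round(4))
E
```

```text
tray
 [[ 0.4785 -0.2076  0.014 ]
 [ 0.37   -0.198   0.014 ]
 [ 0.3861  0.0025  0.014 ]
 [ 0.4945 -0.0074  0.014 ]] [ 0.43227378 -0.10263645  0.014     ] [0.10891182 0.20108352 0.1088329  0.20083711]
pan
 [[0.4731 0.1857 0.054 ]
 [0.3904 0.1382 0.054 ]
 [0.4562 0.1216 0.054 ]
 [0.4074 0.2006 0.054 ]]
(array([432.12212183, 161.32951846,  47.05726026]), np.float64(0.6314556703341121))
caddy front corners [[0.4718 0.4871 0.005 ]
 [0.4665 0.3043 0.005 ]]
caddy back edge [[0.5529 0.4852 0.04  ]
 [0.5436 0.3003 0.04  ]]
```

Request:
jog_arm(
  targets=[
    [0,0,0,0,3.15,-3.33,8.7],
    [0,0,0,0,3.15,-3.33,8.7],
    [0,0,0,0,3.15,-3.33,8.7],
    [0,0,0,0,3.15,-3.33,8.7],
    [0,0,0,0,3.15,-3.33,8.7],
    [0,0,0,0,3.15,-3.33,8.7],
    [0,0,0,0,2.77,-2.94,8.7],
    [0,0,0,0,2.77,-2.94,8.7],
    [0,0,0,0,2.77,-2.94,8.7],
    [0,0,0,0,2.77,-2.94,8.7],
  ],
)

```text
time: 1.4
position: [0.4007, -0.1988, 0.2203]
tool_rot: [0.929, 1.363, -0.93]
ft_force: [0.7, -0.4, 0.2]
grip_width: 0.999
```

Request:
jog_arm(
  targets=[
    [0,0,0,0,2.58,-4.35,8.7],
    [0,0,0,0,2.58,-4.35,8.7],
    [0,0,0,0,2.58,-4.35,8.7],
    [0,0,0,0,2.58,-4.35,8.7],
    [0,0,0,0,2.58,-4.35,8.7],
    [0,0,0,0,2.58,-4.35,8.7],
    [-10,0,0,0,0,0,8.7],
    [-10,0,0,0,0,0,8.7],
    [-10,0,0,0,0,0,8.7],
    [-10,0,0,0,0,0,8.7],
  ],
)

```text
time: 2.65
position: [0.4491, 0.0993, 0.2202]
tool_rot: [0.386, 1.536, -0.387]
ft_force: [0.0, -0.0, 0.3]
grip_width: 1.002
```

Request:
jog_arm(
  targets=[
    [-10,0,0,0,0,0,8.7],
    [-10,0,0,0,0,0,8.7],
    [-10,0,0,0,0,0,8.7],
    [-10,0,0,0,0,0,8.7],
    [-10,0,0,0,0,0,8.7],
    [-10,0,0,0,0,0,8.7],
    [-10,0,0,0,0,0,8.7],
    [-10,0,0,0,0,0,8.7],
    [-10,0,0,0,0,0,8.7],
    [-10,0,0,0,0,0,8.7],
  ],
)

```text
time: 3.9
position: [0.4491, 0.0993, 0.2202]
tool_rot: [-0.971, 1.344, 0.972]
ft_force: [0.2, 0.3, 0.7]
grip_width: 0.997
```

Request:
jog_arm(
  targets=[
    [-9.3,0,0,0,0,0,8.7],
    [-9.3,0,0,0,0,0,8.7],
    [0,0,0,-0.6,0,4.93,8.7],
    [0,0,0,-0.6,0,4.93,8.7],
    [0,0,0,-0.6,0,4.93,8.7],
    [0,0,0,-0.6,0,4.93,8.7],
    [0,0,0,-0.6,0,4.93,8.7],
    [0,0,0,-0.6,0,4.93,8.7],
    [0,0,0,0,0,0,8.7],
  ],
)

```text
time: 5.03
position: [0.4466, 0.3997, 0.256]
tool_rot: [-1.211, 1.205, 1.219]
ft_force: [-0.6, 0.3, -0.5]
grip_width: 0.996
```

```bash
python3 - <<'E'
from fit import *
s,T=pose(); im,d=get_image("wrist"); np.savez("wrist1.npz",im=im,d=d,T=T)
print(T.round(4),s["joint_positions"].round(3))
cv2.imwrite("pics/wrist1.png",im[:,:,::-1])
E
```

```text
[[-0.0029 -1.     -0.0077  0.4466]
 [ 0.0033 -0.0077  1.      0.3997]
 [-1.      0.0029  0.0033  0.256 ]
 [ 0.      0.      0.      1.    ]] [-0.011  0.325 -0.946  1.504  0.26   1.446  0.614]
```

View pics/wrist1.png

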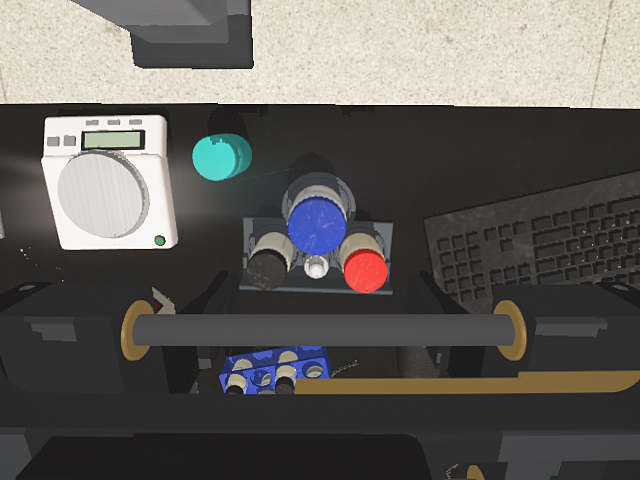

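```bash
cat > lids.py <<'E'
from fit import *
def lids(im,d,T,name="wrist"):
    W=cloud(name,d,T); h=cv2.cvtColor(im,cv2.COLOR_RGB2HSV); H,S,V=[h[...,i].astype(int) for i in range(3)]
    out={}
    for n,(m,zt,rad) in dict(red=(((H<8)|(H>172))&(S>150)&(V>90),.077,.024),blue=((H>108)&(H<128)&(S>150),.093,.029),turq=((H>78)&(H<98)&(S>120),.078,.0215)).items():
        m=m&(np.abs(W[...,2]-zt)<.006)
        nn,l,st,_=cv2.connectedComponentsWithStats(m.astype(np.uint8))
        if nn<2: continue
        k=1+st[1:,4].argmax(); P=W[l==k]; out[n]=(circ(P[:,:2],rad),np.median(P[:,2]))
        cn=max(cv2.findContours((l==k).astype(np.uint8),0,1)[0],key=len)[:,0]
        Q=onplane(name,cn,zt,T)[:,:2];out[n+"_px"]=circ(Q,rad)
    return out,W
E
python3 - <<'E'
from lids import *
z=np.load("wrist1.npz");im,d,T=z["im"],z["d"],z["T"]
o,W=lids(im,d,T)
for k,v in o.items(): print(k,v)
for n,(u,v) in dict(black=(267,269),red=(365,270),blue=(316,225),knob=(316,266),pan=(103,194),table=(200,280)).items(): print(n,W[v,u].round(4))
# black: by depth
m=np.zeros(d.shape,bool);m[240:300,240:300]=1;m&=abs(W[...,2]-.083)<.006
print("black",m.sum(),circ(W[m][:,:2],.0215),np.median(W[m][:,2]))
m=np.zeros(d.shape,bool);m[130:260,40:180]=1;m&=abs(W[...,2]-.054)<.003
print("pan",m.sum(),circ(W[m][:,:2],.046),np.median(W[m][:,2]))
m=np.zeros(d.shape,bool);m[245:290,300:334]=1;m&=(W[...,2]>.04)&(W[...,2]<.055)
print("knob",m.sum(),circ(W[m][:,:2],.0095),np.median(W[m][:,2]))
crop(im,225,160,415,310,4,"pics/wrist1c.png")
E
```

```text
red ((array([510.7220478 , 446.04375463,  23.24985021]), np.float64(0.23086568452524606)), np.float64(0.0763745325854388))
red_px (array([509.46340178, 445.72519916,  23.47213971]), np.float64(0.35595280403445906))
blue ((array([456.51819798, 393.39741638,  28.60434931]), np.float64(0.3397600575786831)), np.float64(0.09241427168238925))
blue_px (array([456.0337595 , 393.52034856,  28.66735832]), np.float64(0.3618789528995005))
turq ((array([392.26631405, 292.76612508,  21.43711614]), np.float64(0.2042277201549721)), np.float64(0.07764710097617933))
turq_px (array([392.0216078 , 293.46697496,  21.57670556]), np.float64(0.26886471202129225))
black [0.5055 0.3412 0.0828]
red [0.5087 0.4453 0.0757]
blue [0.4548 0.3927 0.0924]
knob [0.5166 0.3921 0.0447]
pan [0.432  0.1631 0.0544]
table [ 5.554e-01  2.377e-01 -5.000e-04]
black 1250 (array([507.91741036, 340.02371552,  21.28474501]), np.float64(0.17670727148664586)) 0.08237771997524948
pan 5579 (array([434.70323807, 158.18510509,  45.8709872 ]), np.float64(0.4117418708328462)) 0.053788337207585635
knob 204 (array([532.37892754, 394.50389987,  18.90697242]), np.float64(2.228404041458852)) 0.04467223435841902
```

View pics/wrist1c.png

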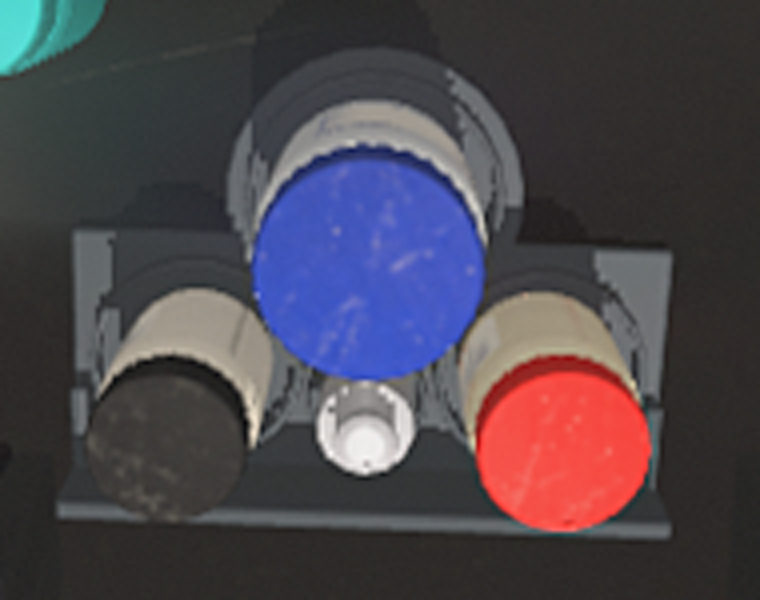

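Request:
jog_arm(
  targets=[
    [0,0,0,0,-1.0,-0.57,8.7],
    [0,0,0,5,0,0,8.7],
    [0,0,0,5,0,0,8.7],
    [0,0,0,4,0,0,8.7],
    [0,0,0,3,0,0,8.7],
    [0,0,0,2,0,0,8.7],
    [0,0,0,1.6,0,0,8.7],
    [0,0,0,0,0,0,8.7],
  ],
)

```text
time: 6.08
position: [0.4594, 0.3885, 0.0497]
tool_rot: [-1.209, 1.211, 1.209]
ft_force: [0.4, 0.6, 0.0]
grip_width: 0.998
```

```bash
python3 - <<'E'
from h import *
s,T=pose(); im,d=get_image("wrist"); np.savez("wrist2.npz",im=im,d=d,T=T)
print(T.round(4))
cv2.imwrite("pics/wrist2.png",im[:,:,::-1])
E
```

```text
[[-9.000e-04 -1.000e+00  5.000e-04  4.594e-01]
 [-1.100e-03  5.000e-04  1.000e+00  3.885e-01]
 [-1.000e+00  9.000e-04 -1.100e-03  4.970e-02]
 [ 0.000e+00  0.000e+00  0.000e+00  1.000e+00]]
```

View pics/wrist2.png

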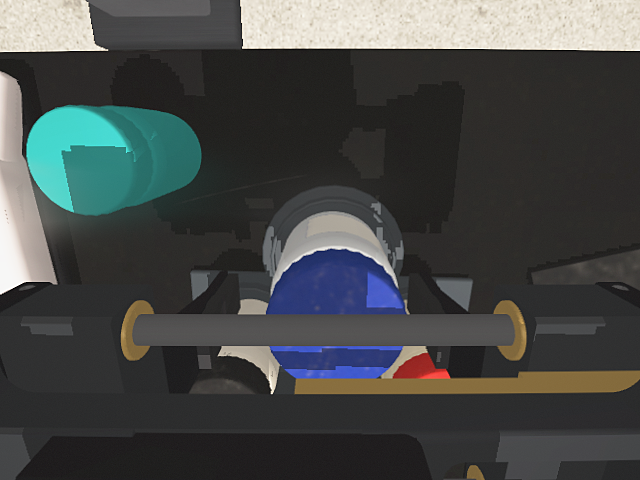

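Request:
jog_arm(
  targets=[
    [0,0,0,0,0.28,0.55,8.7],
    [0,0,0,0,0,0,8.7],
    [0,0,0,0,0,0,5.5],
    [0,0,0,0,0,0,5.5],
    [0,0,0,0,0,0,5.5],
    [0,0,0,0,0,0,5.5],
    [0,0,0,0,0,0,5.5],
  ],
  squeeze=20,
)

```text
time: 7.0
position: [0.4566, 0.3945, 0.0504]
tool_rot: [-1.21, 1.21, 1.209]
ft_force: [0.1, -0.8, 0.9]
grip_width: 0.691
```

Request:
jog_arm(
  targets=[
    [0,0,0,0,0,0,5.5],
    [0,0,0,-1,0,0,5.5],
    [0,0,0,-2,0,0,5.5],
    [0,0,0,-3,0,0,5.5],
    [0,0,0,-4,0,0,5.5],
    [0,0,0,-3,0,0,5.5],
    [0,0,0,0,0,0,5.5],
  ],
)

```text
time: 7.88
position: [0.4574, 0.3969, 0.1841]
tool_rot: [-1.209, 1.202, 1.208]
ft_force: [0.7, 0.6, -2.7]
grip_width: 0.686
```

```bash
python3 - <<'E'
from h import *
s,T=pose(); im,d=get_image("wrist"); im2,_=get_image("scene"); np.savez("wrist3.npz",im=im,d=d,T=T)
print(T.round(4),s["ft_force"])
cv2.imwrite("pics/wrist3.png",np.hstack([im,im2])[:,:,::-1][::1,::1][:, :][:480,:1280])
v=np.hstack([im,im2]);cv2.imwrite("pics/wrist3.png",cv2.resize(v,(800,300))[:,:,::-1])
E
```

```text
[[ 5.100e-03 -1.000e+00 -7.000e-04  4.574e-01]
 [ 3.900e-03 -7.000e-04  1.000e+00  3.969e-01]
 [-1.000e+00 -5.100e-03  3.900e-03  1.841e-01]
 [ 0.000e+00  0.000e+00  0.000e+00  1.000e+00]] [ 0.6720163   0.55555833 -2.74060291]
```

View pics/wrist3.png

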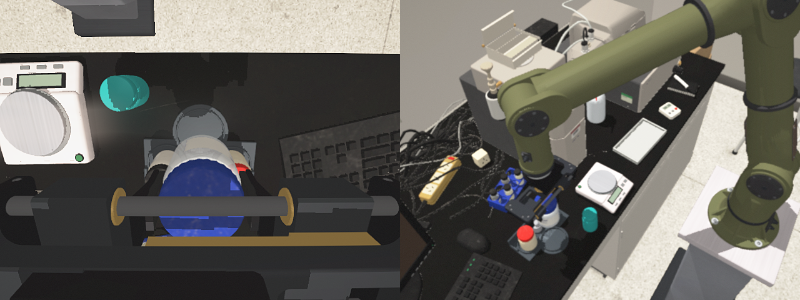

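Request:
jog_arm(
  targets=[
    [0,0,0,0,0.7,-2.5,5.5],
    [0,0,0,0,0.6,-4.5,5.5],
    [0,0,0,0,0.6,-5.5,5.5],
    [0,0,0,0,0.5,-5.5,5.5],
    [0,0,0,0,0,-5.5,5.5],
    [0,0,0,0,0,-5.5,5.5],
    [0,0,0,0,0,-5.5,5.5],
    [0,0,0,0,0,-5.5,5.5],
    [0,0,0,0,0,-5.5,5.5],
    [0,0,0,0,0,-5.0,5.5],
  ],
)

```text
time: 9.22
position: [0.4312, -0.1119, 0.179]
tool_rot: [-1.207, 1.211, 1.211]
ft_force: [0.3, -0.6, -2.9]
grip_width: 0.693
```

Request:
jog_arm(
  targets=[
    [0,0,0,0,0,-3.0,5.5],
    [0,0,0,0,0,-1.5,5.5],
    [9.5,0,0,0,0,0,5.5],
    [9.5,0,0,0,0,0,5.5],
    [9.5,0,0,0,0,0,5.5],
    [9.5,0,0,0,0,0,5.5],
    [9.5,0,0,0,0,0,5.5],
    [9.5,0,0,0,0,0,5.5],
    [9.5,0,0,0,0,0,5.5],
    [9.5,0,0,0,0,0,5.5],
  ],
)

```text
time: 10.48
position: [0.4323, -0.1536, 0.1796]
tool_rot: [-0.188, 1.564, 0.19]
ft_force: [0.8, 0.0, -2.6]
grip_width: 0.695
```

Request:
jog_arm(
  targets=[
    [9.5,0,0,0,0,0,5.5],
    [9.1,0,0,0,0,0,5.5],
    [0,0,0,0,0,0,5.5],
    [0,0,0,0,0,0,5.5],
  ],
)

```text
time: 10.98
position: [0.4324, -0.1544, 0.18]
tool_rot: [0.06, 1.571, -0.06]
ft_force: [0.3, 0.6, -3.0]
grip_width: 0.691
```

```bash
python3 - <<'E'
from h import *
s,T=pose(); im,d=get_image("wrist"); im2,_=get_image("scene"); np.savez("wrist4.npz",im=im,d=d,T=T)
print(T.round(4),s["ft_force"])
v=np.hstack([im,im2]);cv2.imwrite("pics/wrist4.png",cv2.resize(v,(800,300))[:,:,::-1])
E
```

```text
[[-8.000e-04  7.630e-02  9.971e-01  4.324e-01]
 [ 4.000e-04  9.971e-01 -7.630e-02 -1.544e-01]
 [-1.000e+00  3.000e-04 -8.000e-04  1.800e-01]
 [ 0.000e+00  0.000e+00  0.000e+00  1.000e+00]] [ 0.25353371  0.62678709 -2.96960208]
```

View pics/wrist4.png

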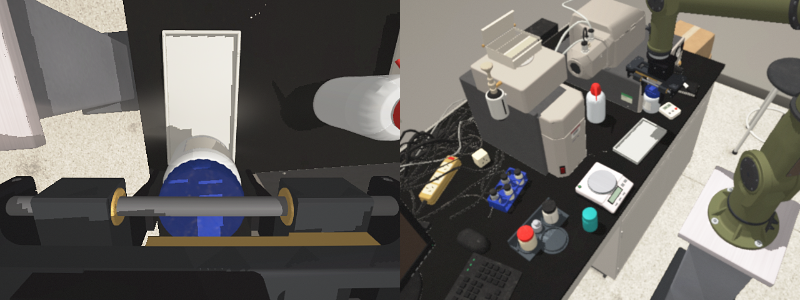

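```bash
python3 - <<'E'
from h import *
z=np.load("wrist4.npz");im=z["im"]
crop(im,235,30,415,250,2.7,"pics/w4c.png")
E
```

```text
(no output)
```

View pics/w4c.png

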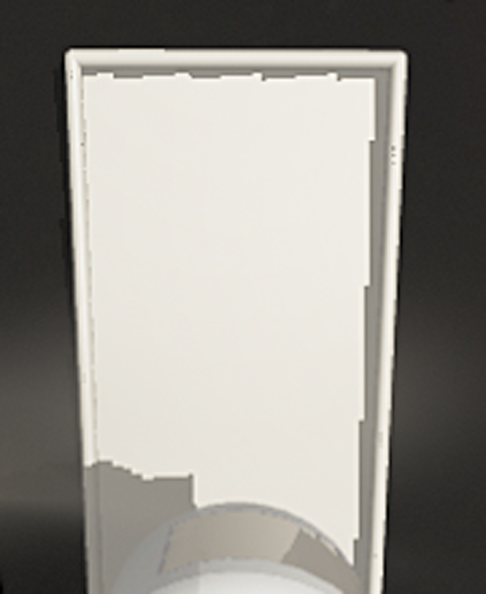

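```bash
python3 - <<'E'
from h import *
T=np.load("wrist4.npz")["T"]
t=onplane("wrist",np.array([[66,50],[407,52],[85,460],[381,560]])/2.7+[235,30],.014,T);print(t.round(4))
m=(t[0]+t[1])/2; e=(t[1]-t[0])/np.linalg.norm(t[1]-t[0]); n=np.array([e[1],-e[0],0]);print(np.linalg.norm(t[1]-t[0]),np.degrees(np.arctan2(e[1],e[0])),"centre",m+n*.1)
c=np.array([.432,-.1035]);a=np.radians(-4.6);
for k,y in dict(large=-.06,slim=.002,short=.06).items(): print(k,(c+y*np.array([-np.sin(a),np.cos(a)])).round(4))
E
```

```text
[[ 0.3884 -0.0026  0.014 ]
 [ 0.4974 -0.0114  0.014 ]
 [ 0.3785 -0.1355  0.014 ]
 [ 0.4834 -0.1811  0.014 ]]
0.10933193671153311 -4.640787399375527 centre [ 0.43483231 -0.10669339  0.014     ]
large [ 0.4272 -0.1633]
slim [ 0.4322 -0.1015]
short [ 0.4368 -0.0437]
```

Request:
jog_arm(
  targets=[
    [0,0,0,0,-1.03,-0.32,5.5],
    [0,0,0,4,0,0,5.5],
    [0,0,0,4,0,0,5.5],
    [0,0,0,3,0,0,5.5],
    [0,0,0,1,0,0,5.5],
    [0,0,0,0.6,0,0,5.5],
    [0,0,0,0.3,0,0,5.5],
    [0,0,0,0,0,0,5.5],
    [0,0,0,0,0,0,5.5],
  ],
)

```text
time: 12.2
position: [0.4291, -0.1654, 0.0521]
tool_rot: [0.062, 1.569, -0.063]
ft_force: [0.4, 0.1, -2.9]
grip_width: 0.687
```

Request:
jog_arm(
  targets=[
    [0,0,0,0.15,0,0,5.5],
    [0,0,0,0.1,0,0,5.5],
    [0,0,0,0,0,0,5.5],
    [0,0,0,0,0,0,5.5],
  ],
)

```text
time: 12.7
position: [0.4288, -0.1654, 0.0493]
tool_rot: [0.062, 1.57, -0.063]
ft_force: [-1.4, -1.1, 1.5]
grip_width: 0.689
```

Touching down (force sign changed). Release and rise.

Request:
jog_arm(
  targets=[
    [0,0,0,0,0,0,8.7],
    [0,0,0,0,0,0,8.7],
    [0,0,0,0,0,0,8.7],
    [0,0,0,-1,0,0,8.7],
    [0,0,0,-3,0,0,8.7],
    [0,0,0,-4,0,0,8.7],
    [0,0,0,-4,0,0,8.7],
    [0,0,0,-3,0,0,8.7],
    [0,0,0,0,0,0,8.7],
  ],
)

```text
time: 13.82
position: [0.4304, -0.1656, 0.2021]
tool_rot: [0.06, 1.565, -0.065]
ft_force: [0.4, 0.1, -1.3]
grip_width: 0.999
```

```bash
python3 - <<'E'
from lids import *
s,T=pose(); im2,d2=get_image("scene"); np.savez("s5.npz",im=im2,d=d2)
print(T[:3,3].round(4))
o,W=lids(im2,d2,None,"scene")
for k,v in o.items(): print(k,v)
crop(im2,160,130,460,430,2,"pics/s5.png")
E
```

```text
[ 0.4304 -0.1656  0.2021]
red ((array([510.90916641, 447.72150971,  23.39303743]), np.float64(0.5771111771390096)), np.float64(0.07574814277551478))
red_px (array([509.74186789, 448.35233047,  23.53755768]), np.float64(0.5760233034325631))
blue ((array([ 428.64421342, -163.483224  ,   29.37706535]), np.float64(1.0886593838080576)), np.float64(0.09151387135986261))
blue_px (array([ 427.35023537, -160.98599432,   29.63082173]), np.float64(0.820688231722989))
turq ((array([392.85058032, 294.59944872,  21.68493334]), np.float64(0.45533598074227505)), np.float64(0.07702197364617891))
turq_px (array([391.81071717, 295.98890259,  22.05502412]), np.float64(0.6425350497886053))
```

View pics/s5.png

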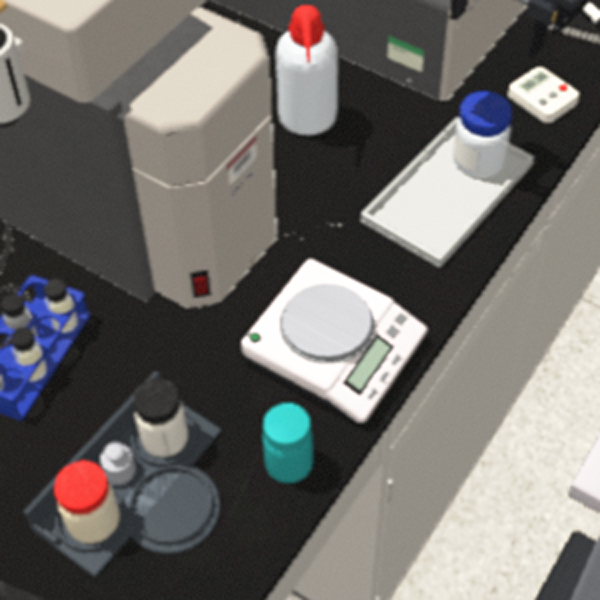

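Request:
jog_arm(
  targets=[
    [0,0,0,0,5.05,-0.34,8.7],
    [0,0,0,0,5.05,-0.34,8.7],
    [0,0,0,0,5.05,-0.34,8.7],
    [0,0,0,0,5.05,-0.34,8.7],
    [0,0,0,0,5.05,-0.34,8.7],
    [0,0,0,0,5.05,-0.34,8.7],
    [0,0,0,0,5.05,-0.34,8.7],
    [0,0,0,0,5.05,-0.34,8.7],
    [0,0,0,0,5.05,-0.34,8.7],
    [0,0,0,0,5.05,-0.34,8.7],
  ],
)

```text
time: 15.12
position: [0.4346, 0.3418, 0.1977]
tool_rot: [0.063, 1.571, -0.064]
ft_force: [1.1, -1.3, 0.9]
grip_width: 1.004
```

Request:
jog_arm(
  targets=[
    [-10,0,0,0,0,0,8.7],
    [-10,0,0,0,0,0,8.7],
    [-10,0,0,0,0,0,8.7],
    [-10,0,0,0,0,0,8.7],
    [-10,0,0,0,0,0,8.7],
    [-10,0,0,0,0,0,8.7],
    [-10,0,0,0,0,0,8.7],
    [-10,0,0,0,0,0,8.7],
    [-10,0,0,0,0,0,5.8],
    [-10,0,0,0,0,0,5.8],
  ],
)

```text
time: 16.38
position: [0.4342, 0.3405, 0.1975]
tool_rot: [-1.283, 1.162, 1.284]
ft_force: [0.1, -0.2, 0.8]
grip_width: 0.856
```

Request:
jog_arm(
  targets=[
    [-10,0,0,0,0,0,5.8],
    [-9.6,0,0,0,0,0,5.8],
    [0,0,0,0,0,0,5.8],
    [0,0,0,0,0,0,5.8],
  ],
)

```text
time: 16.88
position: [0.4347, 0.3408, 0.1983]
tool_rot: [-1.521, 0.973, 1.522]
ft_force: [0.1, -0.1, 0.4]
grip_width: 0.668
```

```bash
cat >> h.py <<'E'
def delta(x,y,z,az):
    s,T=pose(); d=T[:3,:3].T@(np.array([x,y,z])-T[:3,3])*100
    a=np.degrees(np.arctan2(T[1,2],T[0,2])); tx=T[:3,0]
    print("t",round(s["time"],2),"pos",T[:3,3].round(4),"az",round(a,2),"tilt",np.degrees(tx[:2]).round(2),"turn wx",round(-((az-a+180)%360-180),1),"shift cm (axes now)",d.round(2),"q",s["joint_positions"].round(2))
    Rz=R.from_euler("z",az,degrees=True).as_matrix()@np.array([[0,0,1],[0,1,0],[-1,0,0.]])
    Rn=np.array([[0,0,0.]]*3); zz=np.array([np.cos(np.radians(az)),np.sin(np.radians(az)),0]);xx=np.array([0,0,-1.]);yy=np.cross(zz,xx)
    Rt=np.c_[xx,yy,zz]; print("rotvec err tool deg",np.degrees(R.from_matrix(T[:3,:3].T@Rt).as_rotvec()).round(2))
E
python3 - <<'E'
from h import *
delta(.5085,.3405,.047,115)
im,d=get_image("wrist"); s,T=pose(); np.savez("w6.npz",im=im,d=d,T=T); cv2.imwrite("pics/w6.png",im[:,:,::-1])
E
```

```text
t 16.88 pos [0.4347 0.3408 0.1983] az 114.88 tilt [-0.06 -0.03] turn wx -0.1 shift cm (axes now) [15.12 -6.7  -3.13] q [ 0.39  0.42 -1.36  1.7   0.42  1.37  0.96]
rotvec err tool deg [-0.12  0.   -0.06]
```

View pics/w6.png

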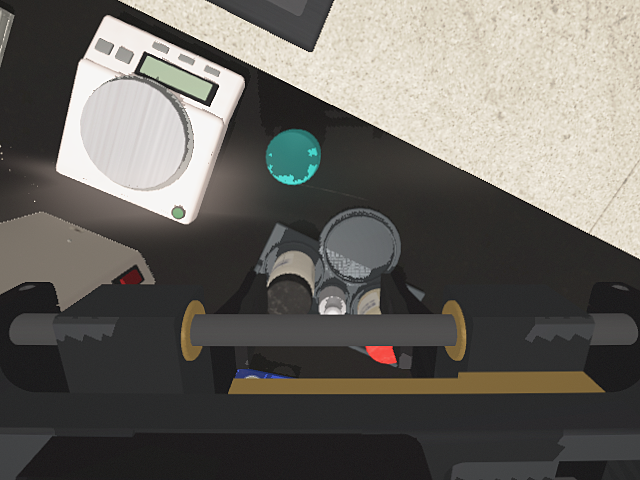

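Request:
jog_arm(
  targets=[
    [0,0,0,0,-2.2,-1.0,5.8],
    [0,0,0,0,-2.2,-1.0,5.8],
    [0,0,0,0,-2.3,-1.1,5.8],
    [0,0,0,0,0,0,5.8],
    [0,0,0,0,0,0,5.8],
  ],
)

```text
time: 17.55
position: [0.5076, 0.3417, 0.1988]
tool_rot: [-1.523, 0.97, 1.524]
ft_force: [-0.3, 1.0, 0.3]
grip_width: 0.663
```

```bash
python3 - <<'E'
from h import *
delta(.5085,.3405,.047,115)
im,d=get_image("wrist"); s,T=pose(); np.savez("w7.npz",im=im,d=d,T=T); cv2.imwrite("pics/w7.png",im[:,:,::-1])
E
```

```text
t 17.55 pos [0.5076 0.3417 0.1988] az 115.05 tilt [-0.06  0.  ] turn wx 0.0 shift cm (axes now) [15.18 -0.04 -0.16] q [ 0.28  0.54 -1.25  1.55  0.52  1.42  1.  ]
rotvec err tool deg [ 0.05  0.03 -0.05]
```

View pics/w7.png

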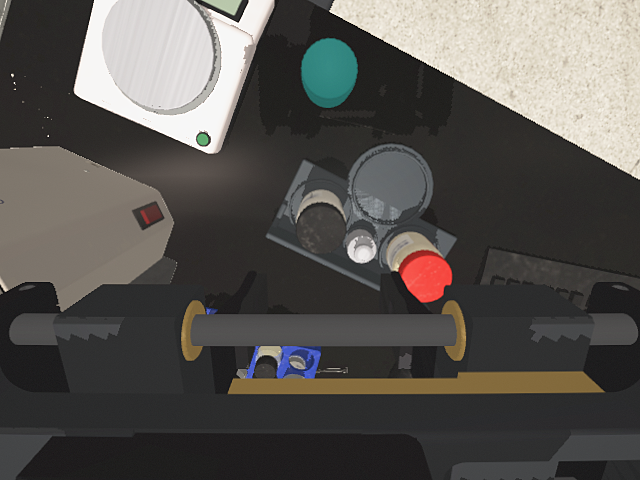

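```bash
python3 - <<'E'
from lids import *
z=np.load("w7.npz");im,d,T=z["im"],z["d"],z["T"]
o,W=lids(im,d,T); print(o.get("red"),o.get("turq"))
m=np.zeros(d.shape,bool);m[185:260,285:360]=1;m&=abs(W[...,2]-.083)<.006
print("black",m.sum(),circ(W[m][:,:2],.0215),np.median(W[m][:,2]))
m=np.zeros(d.shape,bool);m[220:275,335:385]=1;m&=(W[...,2]>.043)&(W[...,2]<.052)
print("knob",m.sum(),circ(W[m][:,:2],.0095),np.median(W[m][:,2]))
E
```

```text
((array([510.33049883, 445.415336  ,  22.83308197]), np.float64(1.0329395620751085)), np.float64(0.07652779785754354)) ((array([392.26021195, 292.26868749,  21.55009185]), np.float64(0.1542098375923021)), np.float64(0.07761027716288271))
black 1970 (array([507.97862305, 339.39354347,  21.35884049]), np.float64(0.17807631393479006)) 0.08257177713616215
knob 255 (array([521.98989174, 391.58537291,   9.05512617]), np.float64(0.24557609724680138)) 0.045173239098453666
```

Request:
jog_arm(
  targets=[
    [0,0,0,0,0,-0.2,5.8],
    [0,0,0,3,0,0,5.8],
    [0,0,0,4,0,0,5.8],
    [0,0,0,3,0,0,5.8],
    [0,0,0,2,0,0,5.8],
    [0,0,0,1.5,0,0,5.8],
    [0,0,0,1,0,0,5.8],
    [0,0,0,0.6,0,0,5.8],
    [0,0,0,0,0,0,5.8],
    [0,0,0,0,0,0,5.8],
  ],
)

```text
time: 18.85
position: [0.5101, 0.3398, 0.0485]
tool_rot: [-1.523, 0.969, 1.522]
ft_force: [-0.2, 0.2, -0.0]
grip_width: 0.667
```

```bash
python3 - <<'E'
from h import *
delta(.5082,.340,.047,115)
im,d=get_image("wrist"); cv2.imwrite("pics/w8.png",im[:,:,::-1])
E
```

```text
t 18.85 pos [0.5101 0.3398 0.0485] az 115.02 tilt [0.05 0.03] turn wx 0.0 shift cm (axes now) [0.15 0.16 0.1 ] q [ 0.21  0.67 -1.12  1.71  0.65  1.19  0.92]
rotvec err tool deg [0.02 0.01 0.06]
```

View pics/w8.png

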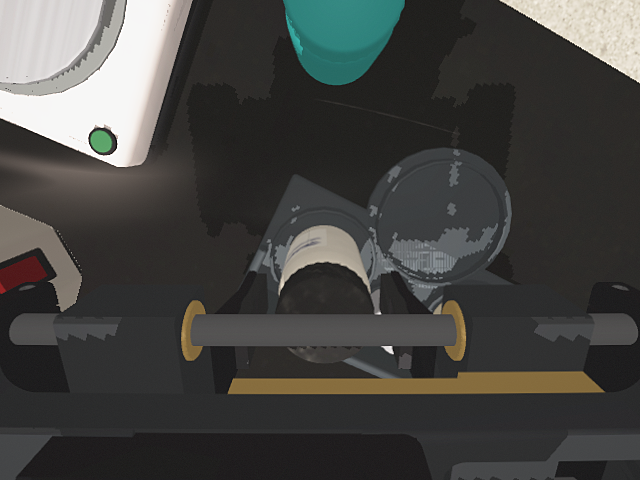

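Well centred, no contact. Correct and close.

Request:
jog_arm(
  targets=[
    [0,0,0,0.15,0.16,0.1,5.8],
    [0,0,0,0,0,0,5.8],
    [0,0,0,0,0,0,4.0],
    [0,0,0,0,0,0,4.0],
    [0,0,0,0,0,0,4.0],
    [0,0,0,0,0,0,4.0],
    [0,0,0,-1,0,0,4.0],
    [0,0,0,-2,0,0,4.0],
    [0,0,0,-3,0,0,4.0],
  ],
)

```text
time: 20.02
position: [0.5075, 0.3396, 0.1077]
tool_rot: [-1.523, 0.97, 1.524]
ft_force: [0.8, 0.0, -1.4]
grip_width: 0.505
```

Request:
jog_arm(
  targets=[
    [0,0,0,-3,0,0,4.0],
    [0,0,0,-3,0,0,4.0],
    [0,0,0,0,0,0,4.0],
    [0,0,0,0,0,0,4.0],
  ],
)

```text
time: 20.52
position: [0.5077, 0.3393, 0.1662]
tool_rot: [-1.524, 0.971, 1.523]
ft_force: [0.3, -0.2, -1.3]
grip_width: 0.506
```

```bash
python3 - <<'E'
from h import *
delta(.4337,-.1025,.18,-4.6); print(get_state()["ft_force"])
im,d=get_image("wrist"); cv2.imwrite("pics/w9.png",im[:,:,::-1])
E
```

```text
t 20.52 pos [0.5077 0.3393 0.1662] az 115.02 tilt [-0.   -0.04] turn wx 119.6 shift cm (axes now) [ -1.35  25.39 -36.91] q [ 0.27  0.56 -1.23  1.6   0.54  1.37  0.99]
rotvec err tool deg [ 1.1962e+02 -4.0000e-02  3.0000e-02]
[ 0.34157084 -0.22670118 -1.29559608]
```

View pics/w9.png

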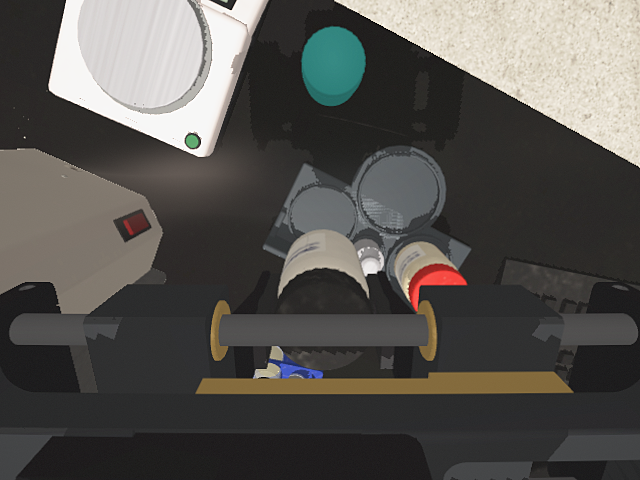

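Request:
jog_arm(
  targets=[
    [0,0,0,-0.7,3.0,-0.2,4.0],
    [0,0,0,-0.7,5.0,-0.4,4.0],
    [0,0,0,0,2.17,-4.54,4.0],
    [0,0,0,0,2.17,-4.54,4.0],
    [0,0,0,0,2.17,-4.54,4.0],
    [0,0,0,0,2.17,-4.54,4.0],
    [0,0,0,0,2.17,-4.54,4.0],
    [0,0,0,0,2.17,-4.54,4.0],
    [0,0,0,0,2.17,-4.54,4.0],
    [0,0,0,0,2.17,-4.54,4.0],
  ],
)

```text
time: 21.82
position: [0.4332, -0.1036, 0.1796]
tool_rot: [-1.522, 0.971, 1.524]
ft_force: [0.9, -0.3, 0.2]
grip_width: 0.503
```

Request:
jog_arm(
  targets=[
    [10,0,0,0,0,0,4.0],
    [10,0,0,0,0,0,4.0],
    [10,0,0,0,0,0,4.0],
    [10,0,0,0,0,0,4.0],
    [10,0,0,0,0,0,4.0],
    [10,0,0,0,0,0,4.0],
    [10,0,0,0,0,0,4.0],
    [10,0,0,0,0,0,4.0],
    [10,0,0,0,0,0,4.0],
    [10,0,0,0,0,0,4.0],
  ],
)

```text
time: 23.08
position: [0.4333, -0.1018, 0.1795]
tool_rot: [-0.201, 1.563, 0.202]
ft_force: [1.1, 0.3, -1.6]
grip_width: 0.507
```

Request:
jog_arm(
  targets=[
    [10,0,0,0,0,0,4.0],
    [9.6,0,0,0,0,0,4.0],
    [0,0,0,0,0,0,4.0],
    [0,0,0,0,0,0,4.0],
  ],
)

```text
time: 23.58
position: [0.4338, -0.1021, 0.18]
tool_rot: [0.061, 1.571, -0.061]
ft_force: [0.4, -0.9, -0.7]
grip_width: 0.506
```

```bash
python3 - <<'E'
from h import *
delta(.4337,-.1025,.046,-4.6); print(get_state()["ft_force"])
im,d=get_image("wrist"); cv2.imwrite("pics/w10.png",im[:,:,::-1])
E
```

```text
t 23.57 pos [ 0.4338 -0.1021  0.18  ] az -4.43 tilt [-0.04  0.02] turn wx 0.2 shift cm (axes now) [ 1.34e+01 -4.00e-02  1.00e-02] q [ 1.39 -0.13 -1.12  1.95 -0.12  1.25  0.23]
rotvec err tool deg [ 0.17 -0.05 -0.02]
[ 0.44910136 -0.9131895  -0.68824369]
```

View pics/w10.png

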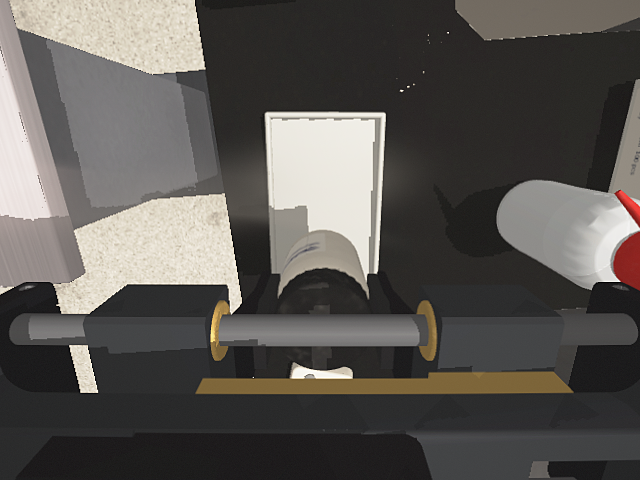

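Request:
jog_arm(
  targets=[
    [0,0,0,4,0,0,4.0],
    [0,0,0,4,0,0,4.0],
    [0,0,0,3,0,0,4.0],
    [0,0,0,1.4,0,0,4.0],
    [0,0,0,0.5,0,0,4.0],
    [0,0,0,0.2,0,0,4.0],
    [0,0,0,0,0,0,4.0],
    [0,0,0,0,0,0,4.0],
  ],
)

```text
time: 24.62
position: [0.4346, -0.1025, 0.05]
tool_rot: [0.062, 1.569, -0.064]
ft_force: [-0.7, 0.4, -1.3]
grip_width: 0.509
```

Request:
jog_arm(
  targets=[
    [0,0,0,0.2,0,0,4.0],
    [0,0,0,0.1,0,0,4.0],
    [0,0,0,0,0,0,4.0],
    [0,0,0,0,0,0,4.0],
  ],
)

```text
time: 25.12
position: [0.4342, -0.1022, 0.0464]
tool_rot: [0.063, 1.57, -0.063]
ft_force: [0.2, -0.8, -1.1]
grip_width: 0.505
```

Request:
jog_arm(
  targets=[
    [0,0,0,0.1,0,0,4.0],
    [0,0,0,0,0,0,4.0],
    [0,0,0,0,0,0,4.0],
  ],
)

```text
time: 25.5
position: [0.4341, -0.1021, 0.0454]
tool_rot: [0.063, 1.57, -0.063]
ft_force: [-0.6, -0.1, -1.2]
grip_width: 0.505
```

Request:
jog_arm(
  targets=[
    [0,0,0,0.1,0,0,4.0],
    [0,0,0,0,0,0,4.0],
    [0,0,0,0,0,0,4.0],
  ],
)

```text
time: 25.88
position: [0.4343, -0.1023, 0.0453]
tool_rot: [0.062, 1.571, -0.063]
ft_force: [-2.9, 0.5, 9.4]
grip_width: 0.51
```

Contact. Release and rise.

Request:
jog_arm(
  targets=[
    [0,0,0,-0.1,0,0,4.0],
    [0,0,0,0,0,0,7.5],
    [0,0,0,0,0,0,7.5],
    [0,0,0,0,0,0,7.5],
    [0,0,0,-1,0,0,7.5],
    [0,0,0,-3,0,0,7.5],
    [0,0,0,-4,0,0,7.5],
    [0,0,0,-4,0,0,7.5],
    [0,0,0,-3,0,0,7.5],
    [0,0,0,0,0,0,7.5],
  ],
)

```text
time: 27.12
position: [0.4359, -0.1027, 0.1978]
tool_rot: [0.059, 1.566, -0.066]
ft_force: [0.3, -0.4, -0.8]
grip_width: 0.859
```

```bash
python3 - <<'E'
from h import *
delta(.437,.4456,.2,-4.6)
im,d=get_image("wrist"); im2,_=get_image("scene")
v=np.hstack([im,im2]);cv2.imwrite("pics/w11.png",cv2.resize(v,(800,300))[:,:,::-1])
E
```

```text
t 27.12 pos [ 0.4359 -0.1027  0.1978] az -4.58 tilt [ 0.21 -0.26] turn wx 0.0 shift cm (axes now) [-0.47 54.66 -4.28] q [ 1.48 -0.18 -1.18  1.93 -0.17  1.28  0.28]
rotvec err tool deg [0.01 0.24 0.25]
```

View pics/w11.png

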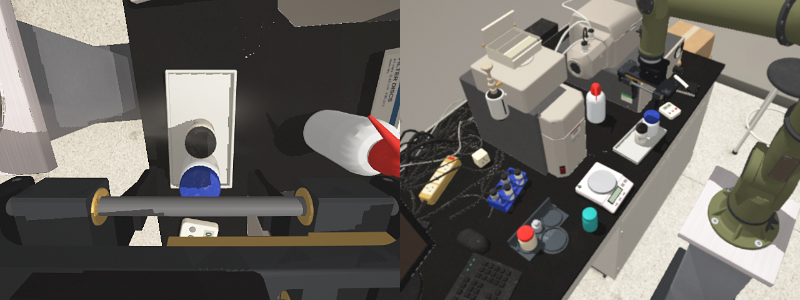

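Request:
jog_arm(
  targets=[
    [0,0,0,0,5.47,-0.43,7.5],
    [0,0,0,0,5.47,-0.43,7.5],
    [0,0,0,0,5.47,-0.43,7.5],
    [0,0,0,0,5.47,-0.43,7.5],
    [0,0,0,0,5.47,-0.43,7.5],
    [0,0,0,0,5.47,-0.43,7.5],
    [0,0,0,0,5.47,-0.43,7.5],
    [0,0,0,0,5.47,-0.43,7.5],
    [0,0,0,0,5.47,-0.43,7.5],
    [0,0,0,0,5.47,-0.43,7.5],
  ],
)

```text
time: 28.48
position: [0.4337, 0.4413, 0.1935]
tool_rot: [0.06, 1.574, -0.063]
ft_force: [0.9, -1.4, 0.6]
grip_width: 0.864
```

Request:
jog_arm(
  targets=[
    [-10,0,0,0,0,0,6.0],
    [-10,0,0,0,0,0,6.0],
    [-10,0,0,0,0,0,6.0],
    [-10,0,0,0,0,0,6.0],
    [-10,0,0,0,0,0,6.0],
    [-10,0,0,0,0,0,6.0],
    [-9.6,0,0,0,0,0,6.0],
    [0,0,0,0,0,0,6.0],
    [0,0,0,0,0,0,6.0],
  ],
)

```text
time: 29.6
position: [0.4342, 0.4396, 0.1952]
tool_rot: [-0.881, 1.387, 0.882]
ft_force: [0.1, 0.1, -0.1]
grip_width: 0.687
```

```bash
python3 - <<'E'
from h import *
delta(.5106,.4460,.2,65)
E
```

```text
t 29.6 pos [0.4342 0.4396 0.1952] az 64.93 tilt [-0.12 -0.05] turn wx -0.1 shift cm (axes now) [-0.5  -6.64  3.82] q [ 0.1   0.63 -1.34  1.54  0.61  1.46 -0.13]
rotvec err tool deg [-0.07 -0.09 -0.09]
```

Request:
jog_arm(
  targets=[
    [0,0,0,0,-2.2,1.25,6.0],
    [0,0,0,0,-2.2,1.25,6.0],
    [0,0,0,0,-2.24,1.3,6.0],
    [0,0,0,0,0,0,6.0],
    [0,0,0,0,0,0,6.0],
  ],
)

```text
time: 30.22
position: [0.5093, 0.4466, 0.1958]
tool_rot: [-0.883, 1.386, 0.884]
ft_force: [-0.9, -0.0, -0.2]
grip_width: 0.689
```

```bash
python3 - <<'E'
from lids import *
delta(.5106,.4460,.0405,65)
s,T=pose();im,d=get_image("wrist"); o,W=lids(im,d,T);print(o);cv2.imwrite("pics/w12.png",im[:,:,::-1])
E
```

```text
t 30.23 pos [0.5093 0.4466 0.1958] az 65.09 tilt [-0.11 -0.03] turn wx 0.1 shift cm (axes now) [15.53 -0.16  0.02] q [ 0.03  0.72 -1.26  1.38  0.68  1.52 -0.05]
rotvec err tool deg [ 0.09 -0.07 -0.09]
{'red': ((array([511.1603152 , 446.33439869,  23.31752205]), np.float64(0.19993645004381158)), np.float64(0.0764195793925517)), 'red_px': (array([510.44443491, 446.62002655,  23.25883933]), np.float64(0.1871364150102803)), 'turq': ((array([392.47567242, 293.19536619,  21.43161177]), np.float64(0.25014516742122767)), np.float64(0.07754556286216424)), 'turq_px': (array([392.67816482, 294.99918981,  22.0062123 ]), np.float64(0.5200688807641072))}
```

View pics/w12.png

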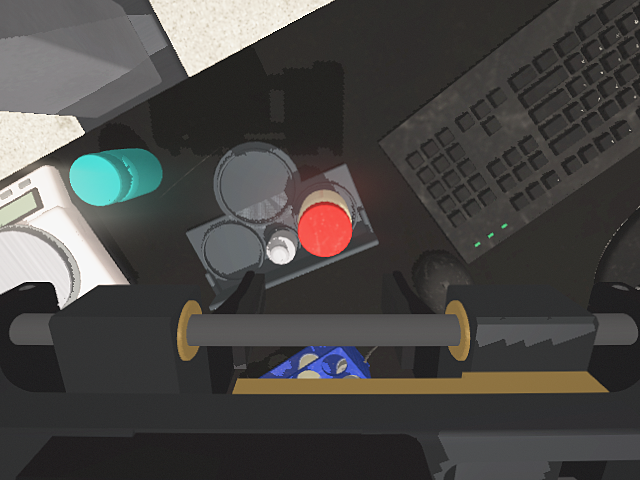

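Request:
jog_arm(
  targets=[
    [0,0,0,0,-0.15,0,6.0],
    [0,0,0,3,0,0,6.0],
    [0,0,0,4,0,0,6.0],
    [0,0,0,3,0,0,6.0],
    [0,0,0,2,0,0,6.0],
    [0,0,0,1.5,0,0,6.0],
    [0,0,0,1,0,0,6.0],
    [0,0,0,0.7,0,0,6.0],
    [0,0,0,0,0,0,6.0],
    [0,0,0,0,0,0,6.0],
  ],
)

```text
time: 31.52
position: [0.5124, 0.4459, 0.0447]
tool_rot: [-0.883, 1.384, 0.883]
ft_force: [0.7, 0.2, 0.4]
grip_width: 0.691
```

```bash
python3 - <<'E'
from h import *
delta(.5108,.4463,.0415,65)
im,d=get_image("wrist"); cv2.imwrite("pics/w13.png",im[:,:,::-1])
E
```

```text
t 31.52 pos [0.5124 0.4459 0.0447] az 65.05 tilt [0.   0.02] turn wx 0.0 shift cm (axes now) [ 0.32  0.16 -0.03] q [ 0.01  0.84 -1.16  1.53  0.79  1.3  -0.11]
rotvec err tool deg [ 0.05  0.02 -0.  ]
```

View pics/w13.png

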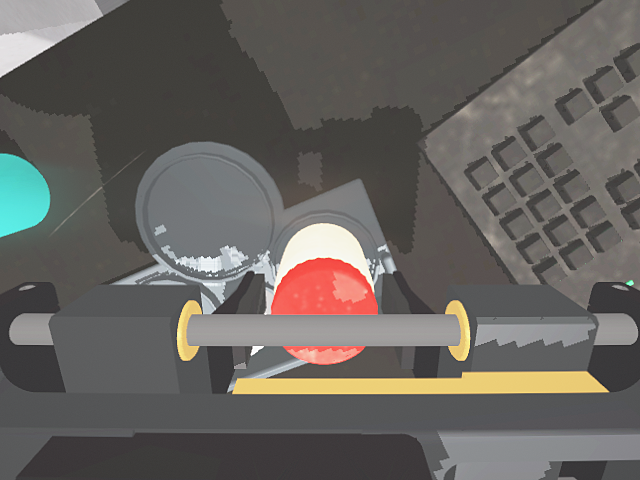

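Request:
jog_arm(
  targets=[
    [0,0,0,0.3,0.16,0,6.0],
    [0,0,0,0,0,0,6.0],
    [0,0,0,0,0,0,4.4],
    [0,0,0,0,0,0,4.4],
    [0,0,0,0,0,0,4.4],
    [0,0,0,0,0,0,4.4],
  ],
)

```text
time: 32.33
position: [0.5107, 0.4464, 0.0411]
tool_rot: [-0.883, 1.385, 0.883]
ft_force: [-0.7, 0.9, 0.6]
grip_width: 0.559
```

Request:
jog_arm(
  targets=[
    [0,0,0,-1,0,0,4.4],
    [0,0,0,-2,0,0,4.4],
    [0,0,0,-3,0,0,4.4],
    [0,0,0,-4,0,0,4.4],
    [0,0,0,-3,0,0,4.4],
    [0,0,0,0,0,0,4.4],
    [0,0,0,0,0,0,4.4],
  ],
)

```text
time: 33.2
position: [0.5106, 0.4457, 0.1706]
tool_rot: [-0.884, 1.386, 0.882]
ft_force: [0.8, -0.8, -1.8]
grip_width: 0.559
```

```bash
python3 - <<'E'
from h import *
delta(.437,.4063,.17,65)
im,d=get_image("wrist"); cv2.imwrite("pics/w14.png",im[:,:,::-1])
E
```

```text
t 33.2 pos [0.5106 0.4457 0.1706] az 65.05 tilt [-0.04 -0.08] turn wx 0.1 shift cm (axes now) [ 0.07  5.01 -6.68] q [ 0.03  0.74 -1.24  1.41  0.69  1.48 -0.05]
rotvec err tool deg [ 0.05 -0.09 -0.  ]
```

View pics/w14.png

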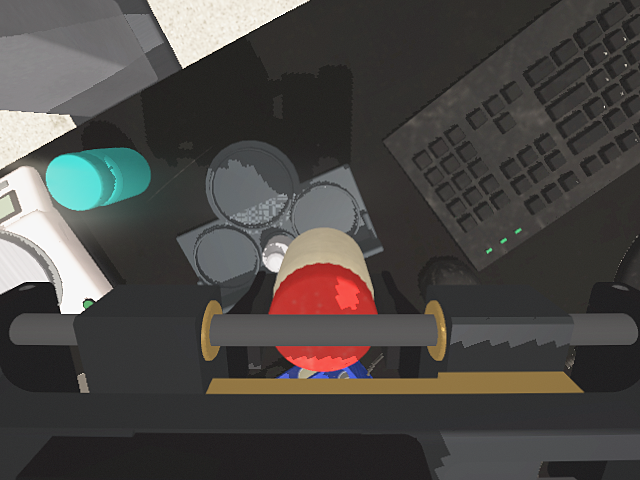

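Request:
jog_arm(
  targets=[
    [0,0,0,-0.5,2.5,-3.35,4.4],
    [0,0,0,-0.5,2.5,-3.35,4.4],
    [0,0,0,0,-2.4,-5.1,4.4],
    [0,0,0,0,-2.4,-5.1,4.4],
    [0,0,0,0,-2.4,-5.1,4.4],
    [0,0,0,0,-2.4,-5.1,4.4],
    [0,0,0,0,-2.4,-5.1,4.4],
    [0,0,0,0,-2.4,-5.1,4.4],
    [0,0,0,0,-2.4,-5.1,4.4],
    [0,0,0,0,-2.4,-5.1,4.4],
  ],
)

```text
time: 34.5
position: [0.438, -0.0466, 0.1806]
tool_rot: [-0.883, 1.387, 0.882]
ft_force: [1.0, -0.0, -1.3]
grip_width: 0.558
```

Request:
jog_arm(
  targets=[
    [10,0,0,0,0,0,4.4],
    [10,0,0,0,0,0,4.4],
    [10,0,0,0,0,0,4.4],
    [10,0,0,0,0,0,4.4],
    [10,0,0,0,0,0,4.4],
    [10,0,0,0,0,0,4.4],
    [9.6,0,0,0,0,0,4.4],
    [0,0,0,0,0,0,4.4],
    [0,0,0,0,0,0,4.4],
  ],
)

```text
time: 35.62
position: [0.4387, -0.0444, 0.1808]
tool_rot: [0.06, 1.572, -0.061]
ft_force: [0.6, 0.2, -2.7]
grip_width: 0.559
```

```bash
python3 - <<'E'
from h import *
delta(.4383,-.0447,.041,-4.6)
im,d=get_image("wrist"); cv2.imwrite("pics/w15.png",im[:,:,::-1])
E
```

```text
t 35.62 pos [ 0.4387 -0.0444  0.1808] az -4.41 tilt [-0.09 -0.01] turn wx 0.2 shift cm (axes now) [ 1.398e+01 -3.000e-02 -1.000e-02] q [ 1.34 -0.18 -1.17  1.96 -0.17  1.25  0.15]
rotvec err tool deg [ 0.19 -0.09  0.02]
```

View pics/w15.png

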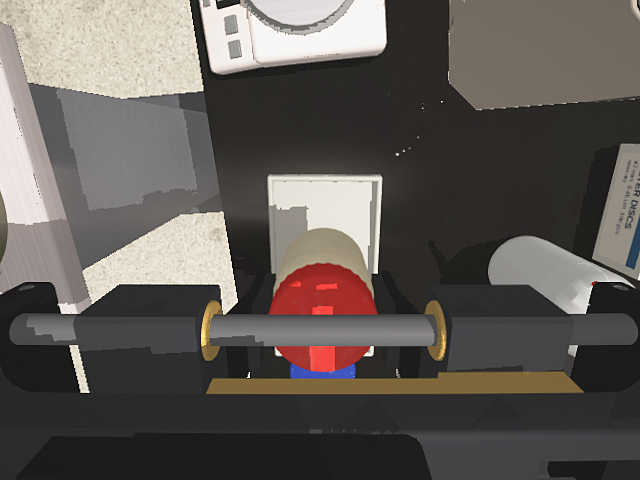

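Request:
jog_arm(
  targets=[
    [0,0,0,4,0,0,4.4],
    [0,0,0,4,0,0,4.4],
    [0,0,0,3,0,0,4.4],
    [0,0,0,2,0,0,4.4],
    [0,0,0,0.7,0,0,4.4],
    [0,0,0,0.3,0,0,4.4],
    [0,0,0,0,0,0,4.4],
    [0,0,0,0,0,0,4.4],
  ],
)

```text
time: 36.67
position: [0.4397, -0.0448, 0.042]
tool_rot: [0.061, 1.569, -0.064]
ft_force: [-0.6, 0.4, -1.7]
grip_width: 0.562
```

Request:
jog_arm(
  targets=[
    [0,0,0,0.1,0,0,4.4],
    [0,0,0,0,0,0,4.4],
    [0,0,0,0,0,0,4.4],
  ],
)

```text
time: 37.05
position: [0.4391, -0.0445, 0.0403]
tool_rot: [0.062, 1.57, -0.063]
ft_force: [0.4, 0.1, -2.0]
grip_width: 0.559
```

Request:
jog_arm(
  targets=[
    [0,0,0,0.1,0,0,4.4],
    [0,0,0,0.05,0,0,4.4],
    [0,0,0,0,0,0,4.4],
    [0,0,0,0,0,0,4.4],
  ],
)

```text
time: 37.55
position: [0.4394, -0.0445, 0.0398]
tool_rot: [0.061, 1.571, -0.063]
ft_force: [-3.9, -0.4, 11.9]
grip_width: 0.561
```

Request:
jog_arm(
  targets=[
    [0,0,0,-0.1,0,0,4.4],
    [0,0,0,0,0,0,7.5],
    [0,0,0,0,0,0,7.5],
    [0,0,0,0,0,0,7.5],
    [0,0,0,-1,0,0,7.5],
    [0,0,0,-3,0,0,7.5],
    [0,0,0,-4,0,0,7.5],
    [0,0,0,-4,0,0,7.5],
    [0,0,0,-3,0,0,7.5],
    [0,0,0,0,0,0,7.5],
  ],
)

```text
time: 38.8
position: [0.441, -0.0447, 0.192]
tool_rot: [0.059, 1.566, -0.066]
ft_force: [0.9, -0.0, -0.4]
grip_width: 0.865
```

```bash
python3 - <<'E'
from h import *
delta(.437,.393,.19,-4.6)
im,d=get_image("wrist"); im2,_=get_image("scene")
v=np.hstack([im,im2]);cv2.imwrite("pics/w16.png",cv2.resize(v,(800,300))[:,:,::-1])
E
```

```text
t 38.8 pos [ 0.441  -0.0447  0.192 ] az -4.55 tilt [ 0.2  -0.28] turn wx 0.1 shift cm (axes now) [-1.000e-02  4.361e+01 -3.870e+00] q [ 1.41 -0.23 -1.21  1.94 -0.22  1.28  0.19]
rotvec err tool deg [0.05 0.22 0.26]
```

View pics/w16.png

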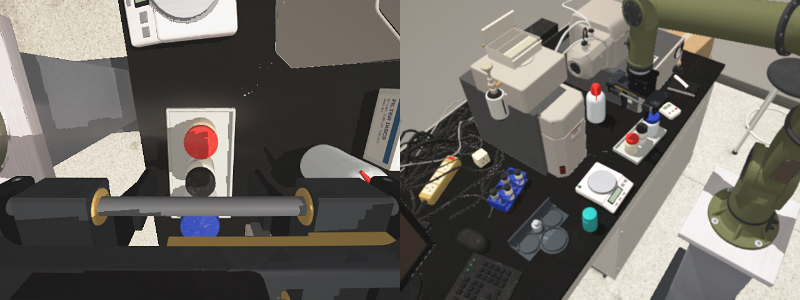

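Request:
jog_arm(
  targets=[
    [0,0,0,0,5.45,-0.48,6.0],
    [0,0,0,0,5.45,-0.48,6.0],
    [0,0,0,0,5.45,-0.48,6.0],
    [0,0,0,0,5.45,-0.48,6.0],
    [0,0,0,0,5.45,-0.48,6.0],
    [0,0,0,0,5.45,-0.48,6.0],
    [0,0,0,0,5.45,-0.48,6.0],
    [0,0,0,0,5.45,-0.48,6.0],
    [-10,0,0,0,0,0,6.0],
    [-10,0,0,0,0,0,6.0],
  ],
)

```text
time: 40.15
position: [0.4324, 0.3835, 0.1884]
tool_rot: [-0.221, 1.566, 0.221]
ft_force: [-0.1, -0.0, -1.0]
grip_width: 0.693
```

Request:
jog_arm(
  targets=[
    [-10,0,0,0,0,0,6.0],
    [-10,0,0,0,0,0,6.0],
    [-10,0,0,0,0,0,6.0],
    [-10,0,0,0,0,0,6.0],
    [-10,0,0,0,0,0,6.0],
    [-10,0,0,0,0,0,6.0],
    [-10,0,0,0,0,0,6.0],
    [-4.6,0,0,0,0,0,6.0],
    [0,0,0,0,0,0,6.0],
    [0,0,0,0,0,0,6.0],
  ],
)

```text
time: 41.4
position: [0.4345, 0.3815, 0.1894]
tool_rot: [-1.209, 1.213, 1.212]
ft_force: [-0.4, 0.9, -0.7]
grip_width: 0.69
```

```bash
python3 - <<'E'
from h import *
delta(.5215,.392,.15,90)
E
```

```text
t 41.4 pos [0.4345 0.3815 0.1894] az 90.03 tilt [-0.24 -0.09] turn wx 0.0 shift cm (axes now) [ 3.9  -8.72  1.05] q [ 0.26  0.54 -1.36  1.64  0.53  1.4   0.41]
rotvec err tool deg [ 0.03 -0.09 -0.24]
```

Request:
jog_arm(
  targets=[
    [0,0,0,1.3,-2.9,0.35,6.0],
    [0,0,0,1.3,-2.9,0.35,6.0],
    [0,0,0,1.3,-2.9,0.35,6.0],
    [0,0,0,0,0,0,6.0],
    [0,0,0,0,0,0,6.0],
  ],
)

```text
time: 42.02
position: [0.5206, 0.3927, 0.151]
tool_rot: [-1.21, 1.212, 1.213]
ft_force: [-0.5, 0.4, 0.5]
grip_width: 0.689
```

```bash
python3 - <<'E'
from lids import *
delta(.5215,.392,.034,90)
s,T=pose();im,d=get_image("wrist");np.savez("w17.npz",im=im,d=d,T=T)
W=cloud("wrist",d,T)
crop(im,200,130,440,330,3.3,"pics/w17.png")
m=np.zeros(d.shape,bool);m[180:330,250:400]=1;m&=(W[...,2]>.042)&(W[...,2]<.052)&(W[...,0]<.536)
print(m.sum(),W[m][:,:2].mean(0),circ(W[m][:,:2],.0095))
E
```

```text
t 42.02 pos [0.5206 0.3927 0.151 ] az 90.11 tilt [-0.22 -0.06] turn wx 0.1 shift cm (axes now) [11.69 -0.13 -0.06] q [ 0.14  0.68 -1.22  1.5   0.64  1.41  0.46]
rotvec err tool deg [ 0.11 -0.06 -0.22]
394 [0.52177145 0.39196085] (array([522.22935391, 391.93034944,   9.17164482]), np.float64(0.11871063093762749))
```

View pics/w17.png

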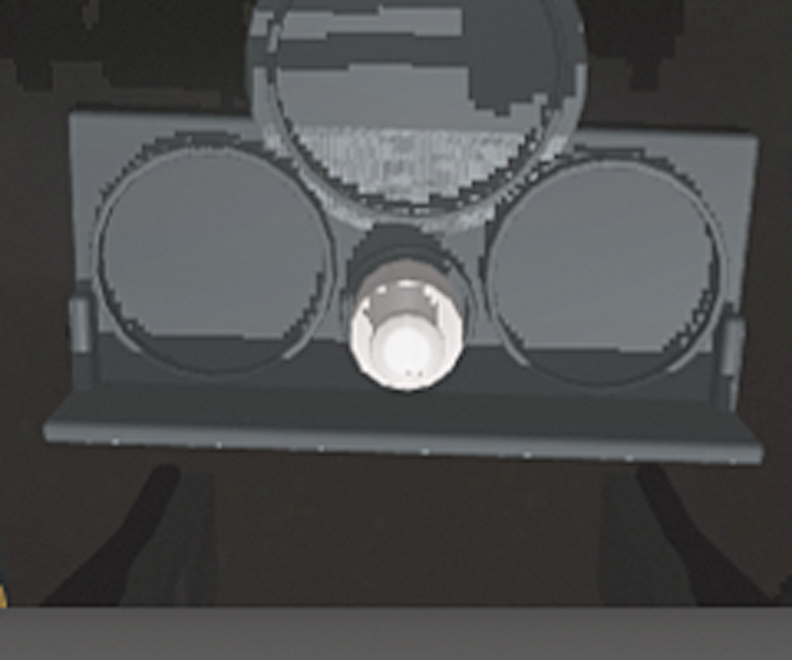

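Request:
jog_arm(
  targets=[
    [0,0,-0.2,0,-0.05,-0.05,5.0],
    [0,0,0,3,0,0,5.0],
    [0,0,0,3,0,0,5.0],
    [0,0,0,2.5,0,0,5.0],
    [0,0,0,1.5,0,0,5.0],
    [0,0,0,0.8,0,0,5.0],
    [0,0,0,0,0,0,5.0],
    [0,0,0,0,0,0,5.0],
  ],
)

```text
time: 43.08
position: [0.5228, 0.3921, 0.0439]
tool_rot: [-1.211, 1.208, 1.208]
ft_force: [0.4, -0.5, -0.4]
grip_width: 0.572
```

```bash
python3 - <<'E'
from h import *
delta(.522,.392,.037,90)
im,d=get_image("wrist"); cv2.imwrite("pics/w18.png",im[:,:,::-1])
E
```

```text
t 43.08 pos [0.5228 0.3921 0.0439] az 90.07 tilt [ 0.11 -0.03] turn wx 0.1 shift cm (axes now) [ 0.68  0.08 -0.01] q [ 0.1   0.77 -1.13  1.6   0.73  1.25  0.41]
rotvec err tool deg [ 0.07 -0.03  0.11]
```

View pics/w18.png

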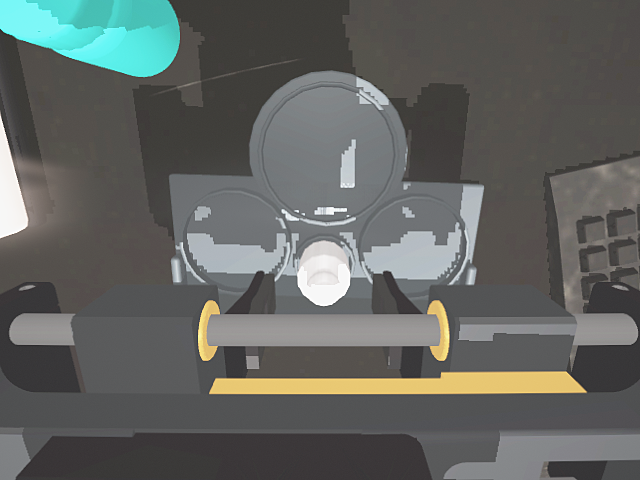

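Request:
jog_arm(
  targets=[
    [0,0,0,0.4,0.08,0,5.0],
    [0,0,0,0.3,0,0,5.0],
    [0,0,0,0,0,0,5.0],
    [0,0,0,0,0,0,2.4],
    [0,0,0,0,0,0,2.4],
    [0,0,0,0,0,0,2.4],
    [0,0,0,0,0,0,2.4],
    [0,0,0,0,0,0,2.4],
  ],
)

```text
time: 44.12
position: [0.5217, 0.3915, 0.0359]
tool_rot: [-1.212, 1.209, 1.209]
ft_force: [-0.1, -0.4, 0.0]
grip_width: 0.281
```

Request:
jog_arm(
  targets=[
    [0,0,0,-0.5,0,0,2.4],
    [0,0,0,-1.5,0,0,2.4],
    [0,0,0,-3,0,0,2.4],
    [0,0,0,-4,0,0,2.4],
    [0,0,0,-3,0,0,2.4],
    [0,0,0,0,0,0,2.4],
    [0,0,0,0,0,0,2.4],
  ],
)

```text
time: 45.0
position: [0.5215, 0.3914, 0.1559]
tool_rot: [-1.212, 1.209, 1.208]
ft_force: [0.6, -0.3, -0.5]
grip_width: 0.279
```

```bash
python3 - <<'E'
from h import *
delta(.437,.30,.17,90)
im,d=get_image("wrist"); crop(im,160,100,480,400,2.4,"pics/w19.png")
E
```

```text
t 45.0 pos [0.5215 0.3914 0.1559] az 90.07 tilt [ 0.06 -0.12] turn wx 0.1 shift cm (axes now) [-1.4   8.45 -9.13] q [ 0.14  0.68 -1.22  1.5   0.64  1.41  0.46]
rotvec err tool deg [ 0.07 -0.12  0.06]
```

View pics/w19.png

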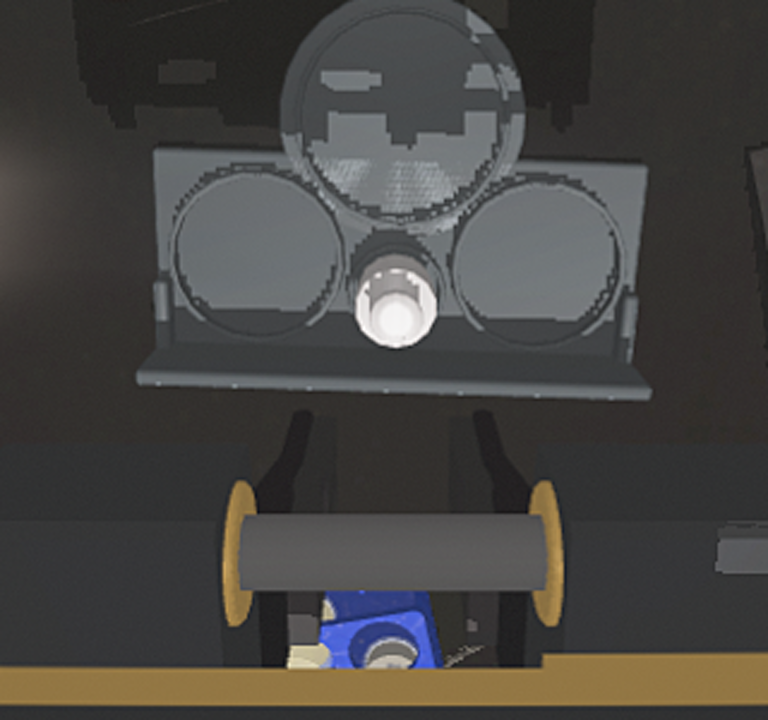

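```bash
python3 - <<'E'
from lids import *
s,T=pose();im,d=get_image("wrist");W=cloud("wrist",d,T)
print("TCP px",proj("wrist",T[:3,3],T),"tip px",proj("wrist",T[:3,3]-[0,0,.019],T))
m=np.zeros(d.shape,bool);m[180:330,250:400]=1;m&=(W[...,2]>.042)&(W[...,2]<.052)&(W[...,0]<.536)
print(m.sum(),circ(W[m][:,:2],.0095),np.median(W[m][:,2]))
m=np.zeros(d.shape,bool);m[180:330,250:400]=1;m&=(W[...,2]>.025)&(W[...,2]<.035)&(abs(W[...,1]-.392)<.02)&(W[...,0]<.54)
print("body",m.sum(),circ(W[m][:,:2],.015))
m=np.zeros(d.shape,bool);m[180:330,250:400]=1;m&=(W[...,2]>.015)&(abs(W[...,1]-.392)<.018)&(W[...,0]<.54)
P=W[m]; print(np.c_[P.min(0),P.max(0)])
im,d=get_image("side");cv2.imwrite("pics/side20.png",im[:,:,::-1])
E
```

```text
TCP px [[324.09116783 289.26993003]] tip px [[324.10578463 274.88769866]]
380 (array([522.13015287, 392.07264702,   9.09169496]), np.float64(0.20777601409928317)) 0.044926717052784226
body 510 (array([522.1668713 , 391.95091671,  14.66620509]), np.float64(0.13091407977428351))
[[0.48254558 0.53695769]
 [0.37400016 0.40999898]
 [0.01502023 0.25214329]]
```

View pics/side20.png

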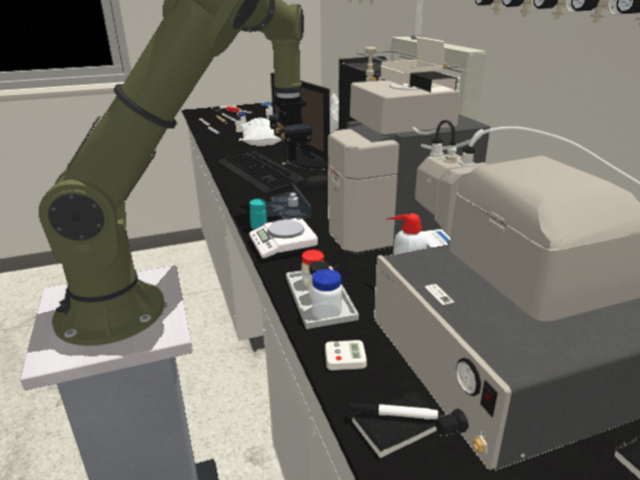

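```bash
python3 - <<'E'
from lids import *
delta(.5221,.392,.041,90)
s,T=pose()
im,d=get_image("wrist"); crop(im,240,260,410,390,4.5,"pics/w21.png")
for q in [(0,0,.0),(-.0,0,.013),(.019,0,.013),(0,0,.0133)]:
    print(q,proj("wrist",(T@np.r_[q,1])[:3],T).round(1), (proj("wrist",(T@np.r_[q,1])[:3],T)-[240,260])*4.5)
E
```

```text
t 45.15 pos [0.5212 0.3911 0.1548] az 90.07 tilt [-0.02 -0.16] turn wx 0.1 shift cm (axes now) [11.38 -0.1   0.12] q [ 0.14  0.68 -1.22  1.5   0.64  1.41  0.46]
rotvec err tool deg [ 0.07 -0.16 -0.02]
(0, 0, 0.0) [[324.1 289.3]] [[378.41106316 131.714395  ]]
(-0.0, 0, 0.013) [[349.  289.3]] [[490.72434762 131.79877765]]
(0.019, 0, 0.013) [[346.7 274.9]] [[480.05474957  67.10809518]]
(0, 0, 0.0133) [[349.6 289.3]] [[493.31572891 131.80023726]]
```

View pics/w21.png

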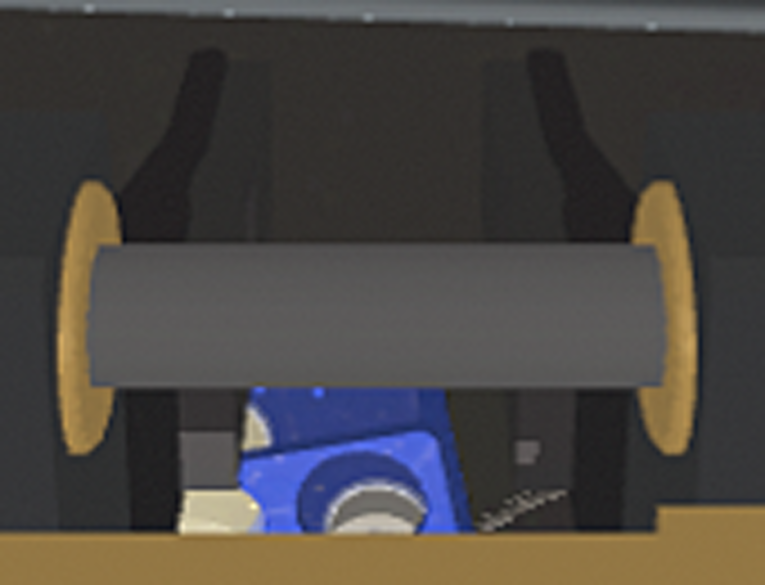

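Request:
jog_arm(
  targets=[
    [0,0,0,0,-0.1,0.1,5.0],
    [0,0,0,3,0,0,5.0],
    [0,0,0,3,0,0,5.0],
    [0,0,0,2.5,0,0,5.0],
    [0,0,0,1.5,0,0,5.0],
    [0,0,0,1.0,0,0,5.0],
    [0,0,0,0.5,0,0,5.0],
    [0,0,0,0,0,0,5.0],
    [0,0,0,0,0,0,5.0],
  ],
)

```text
time: 46.32
position: [0.5229, 0.3929, 0.0416]
tool_rot: [-1.212, 1.208, 1.208]
ft_force: [-0.6, -0.3, 0.6]
grip_width: 0.576
```

Request:
jog_arm(
  targets=[
    [0,0,0,0,0,0,3.3],
    [0,0,0,0,0,0,3.3],
    [0,0,0,0,0,0,3.3],
    [0,0,0,0,0,0,3.3],
  ],
)

```text
time: 46.82
position: [0.5226, 0.3925, 0.0409]
tool_rot: [-1.212, 1.209, 1.209]
ft_force: [0.2, 1.1, 0.1]
grip_width: 0.382
```

```bash
python3 - <<'E'
from lids import *
delta(.5221,.392,.037,90)
im,d=get_image("wrist"); crop(im,240,230,410,390,4.5,"pics/w22.png")
E
```

```text
t 46.83 pos [0.5226 0.3925 0.0409] az 90.07 tilt [ 0.05 -0.09] turn wx 0.1 shift cm (axes now) [ 0.39  0.05 -0.05] q [ 0.1   0.78 -1.13  1.6   0.74  1.25  0.4 ]
rotvec err tool deg [ 0.07 -0.09  0.05]
```

View pics/w22.png

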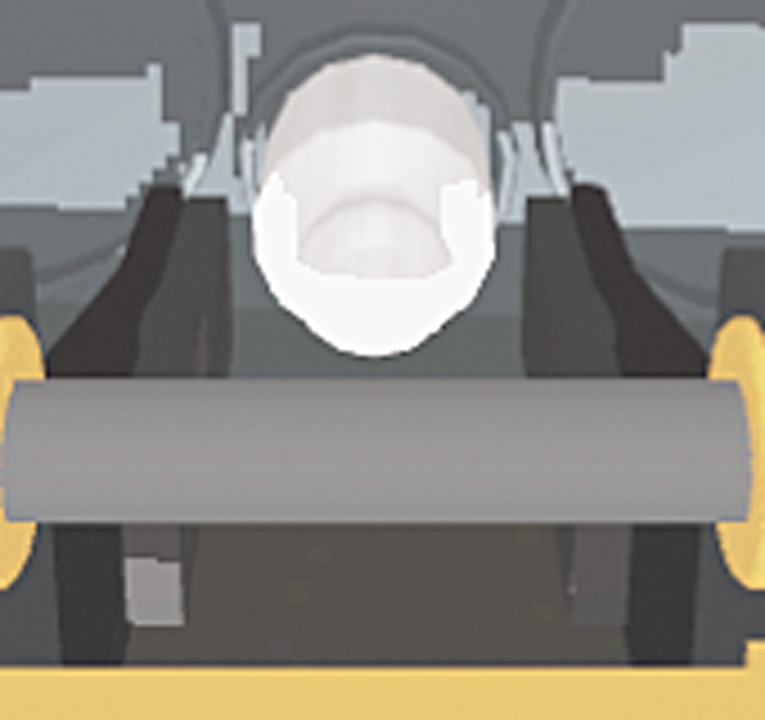

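Request:
jog_arm(
  targets=[
    [0,0,0,0.35,0.05,-0.05,3.3],
    [0,0,0,0,0,0,3.3],
    [0,0,0,0,0,0,2.4],
    [0,0,0,0,0,0,2.4],
    [0,0,0,0,0,0,2.4],
    [0,0,0,0,0,0,2.4],
  ],
  squeeze=25,
)

```text
time: 47.62
position: [0.5221, 0.392, 0.0374]
tool_rot: [-1.212, 1.209, 1.209]
ft_force: [0.1, 0.1, 0.4]
grip_width: 0.275
```

```bash
python3 - <<'E'
from lids import *
delta(.5221,.392,.037,90)
im,d=get_image("wrist"); crop(im,240,230,410,390,4.5,"pics/w23.png")
E
```

```text
t 47.62 pos [0.5221 0.392  0.0374] az 90.07 tilt [ 0.05 -0.09] turn wx 0.1 shift cm (axes now) [0.04 0.   0.  ] q [ 0.1   0.78 -1.13  1.61  0.74  1.24  0.4 ]
rotvec err tool deg [ 0.07 -0.09  0.05]
```

View pics/w23.png

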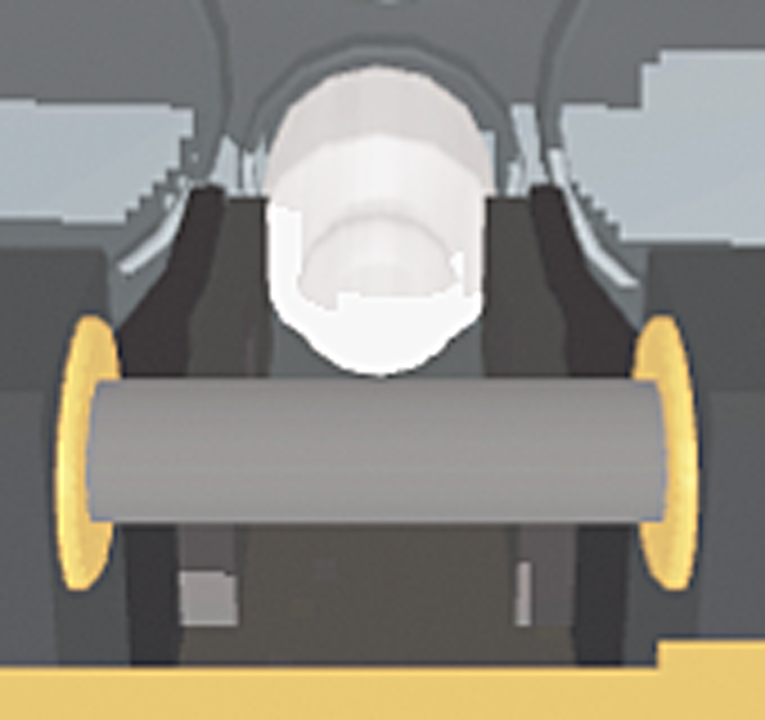

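Request:
jog_arm(
  targets=[
    [0,0,0,0,0,0,1.2],
    [0,0,0,0,0,0,1.2],
    [0,0,0,0,0,0,1.2],
    [0,0,0,0,0,0,1.2],
  ],
)

```text
time: 48.18
position: [0.5221, 0.3921, 0.0374]
tool_rot: [-1.212, 1.209, 1.209]
ft_force: [0.2, 1.1, -0.0]
grip_width: 0.189
```

```bash
python3 - <<'E'
from lids import *
delta(.5221,.392,.037,90)
im,d=get_image("wrist"); crop(im,240,230,410,390,4.5,"pics/w24.png")
E
```

```text
t 48.17 pos [0.5221 0.3921 0.0374] az 90.08 tilt [ 0.05 -0.08] turn wx 0.1 shift cm (axes now) [ 0.04 -0.   -0.01] q [ 0.1   0.78 -1.13  1.61  0.74  1.24  0.4 ]
rotvec err tool deg [ 0.08 -0.08  0.05]
```

View pics/w24.png

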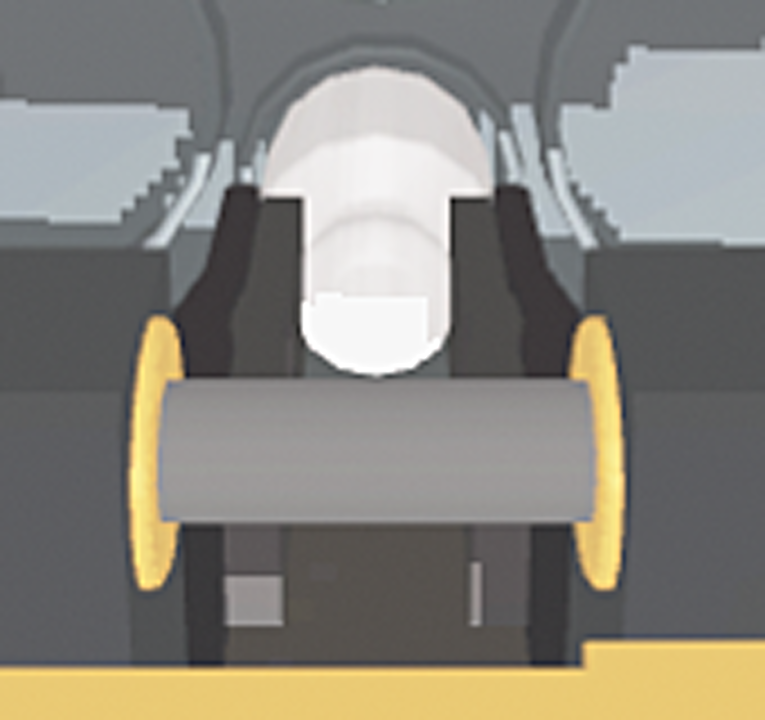

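Request:
jog_arm(
  targets=[
    [0,0,0,-0.5,0,0,1.2],
    [0,0,0,-1.5,0,0,1.2],
    [0,0,0,-3,0,0,1.2],
    [0,0,0,-4,0,0,1.2],
    [0,0,0,-3,0,0,1.2],
    [0,0,0,0,0,0,1.2],
    [0,0,0,0,0,0,1.2],
  ],
)

```text
time: 49.1
position: [0.5218, 0.3916, 0.1567]
tool_rot: [-1.212, 1.21, 1.208]
ft_force: [-0.3, -0.9, -2.4]
grip_width: 0.192
```

```bash
python3 - <<'E'
from h import *
delta(.437,.30,.17,90); print(get_state()["ft_force"])
im,d=get_image("wrist"); crop(im,200,150,440,400,2.4,"pics/w25.png")
E
```

```text
t 49.1 pos [0.5218 0.3916 0.1567] az 90.07 tilt [ 0.03 -0.16] turn wx 0.1 shift cm (axes now) [-1.31  8.49 -9.15] q [ 0.14  0.68 -1.22  1.5   0.64  1.42  0.46]
rotvec err tool deg [ 0.07 -0.16  0.03]
[-0.28781819 -0.87654488 -2.35471138]
```

View pics/w25.png

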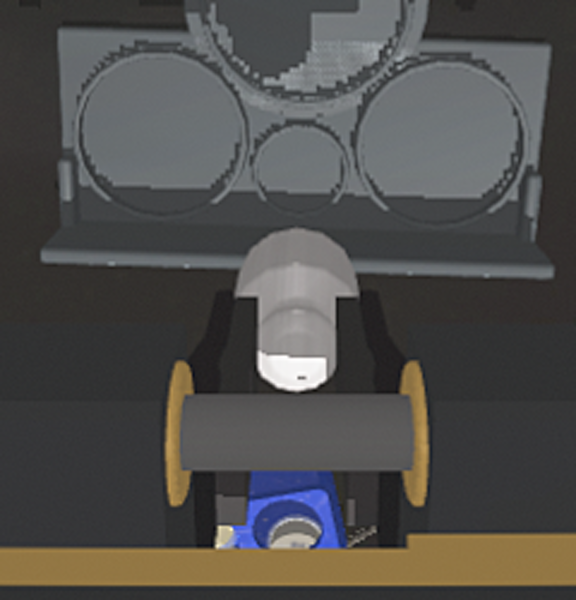

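Request:
jog_arm(
  targets=[
    [0,0,0,-0.4,2.83,-3.5,1.2],
    [0,0,0,-0.4,2.83,-4.0,1.2],
    [0,0,0,-0.4,2.83,-4.0,1.2],
    [0,0,0,0,0,-2.7,1.2],
    [0,0,0,0,0,0,1.2],
    [0,0,0,0,0,0,1.2],
  ],
)

```text
time: 49.9
position: [0.4371, 0.2504, 0.1692]
tool_rot: [-1.211, 1.209, 1.209]
ft_force: [-0.1, 0.2, -1.9]
grip_width: 0.187
```

```bash
python3 - <<'E'
from lids import *
delta(.433,.16,.10,90)
s,T=pose();im,d=get_image("wrist");np.savez("w26.npz",im=im,d=d,T=T);W=cloud("wrist",d,T)
cv2.imwrite("pics/w26.png",im[:,:,::-1])
m=abs(W[...,2]-.054)<.004; m&=(abs(W[...,0]-.433)<.07)&(abs(W[...,1]-.16)<.07)
n,l,st,_=cv2.connectedComponentsWithStats(m.astype(np.uint8));k=1+st[1:,4].argmax();m=l==k
print(st[k],circ(W[m][:,:2],.046),np.median(W[m][:,2]))
o=im.copy();o[m]=o[m]//2+[120,0,0];crop(o.astype(np.uint8),60,60,400,320,2.3,"pics/w26m.png")
print(proj("wrist",[[.433,.16,.054]],T))
E
```

```text
t 49.9 pos [0.4371 0.2504 0.1692] az 90.06 tilt [ 0.02 -0.06] turn wx 0.1 shift cm (axes now) [ 6.93  0.42 -9.03] q [ 0.66  0.26 -1.36  1.84  0.27  1.26  0.79]
rotvec err tool deg [ 0.06 -0.06  0.02]
[ 160  172  110  105 8876] (array([434.64769251, 157.97934319,  45.69204719]), np.float64(0.2507143317560747)) 0.05363597073792428
[[216.30380983 224.87571561]]
```

View pics/w26m.png

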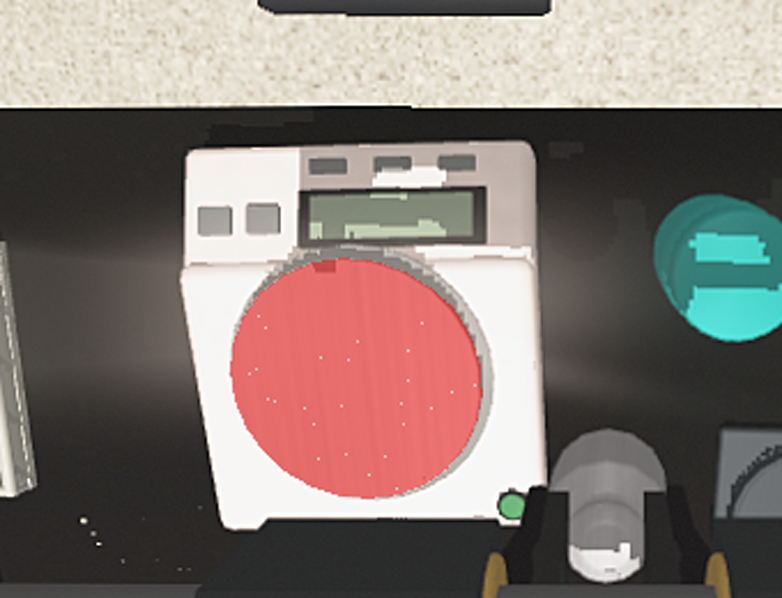

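Request:
jog_arm(
  targets=[
    [0,0,0,0,0.13,-3.5,1.2],
    [0,0,0,0,0.13,-3.65,1.2],
    [0,0,0,0,0,-2.0,1.2],
    [0,0,0,2.5,0,0,1.2],
    [0,0,0,2.5,0,0,1.2],
    [0,0,0,1.8,0,0,1.2],
    [0,0,0,0.7,0,0,1.2],
    [0,0,0,0,0,0,1.2],
    [0,0,0,0,0,0,1.2],
  ],
)

```text
time: 51.08
position: [0.4354, 0.1591, 0.0954]
tool_rot: [-1.212, 1.208, 1.209]
ft_force: [1.2, 0.6, -1.3]
grip_width: 0.183
```

```bash
python3 - <<'E'
from lids import *
delta(.4345,.159,.086,90); print(get_state()["ft_force"])
im,d=get_image("wrist");cv2.imwrite("pics/w27.png",im[:,:,::-1])
E
```

```text
t 51.08 pos [0.4354 0.1591 0.0954] az 90.11 tilt [ 0.12 -0.06] turn wx 0.1 shift cm (axes now) [ 0.94  0.09 -0.01] q [ 0.83  0.19 -1.31  2.02  0.21  1.08  1.  ]
rotvec err tool deg [ 0.11 -0.06  0.12]
[ 1.15908192  0.63840488 -1.2854586 ]
```

View pics/w27.png

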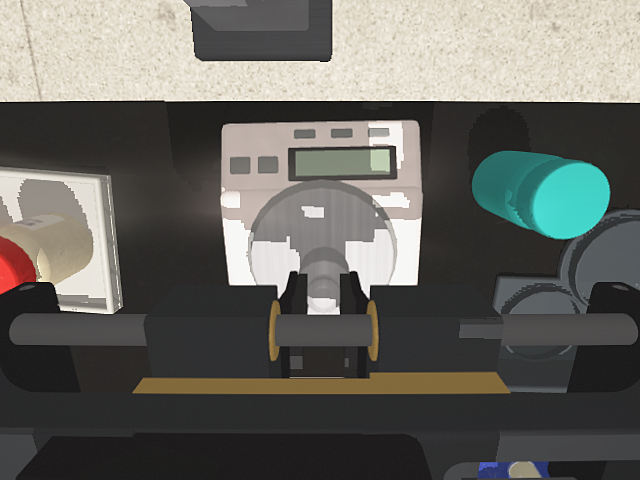

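Request:
jog_arm(
  targets=[
    [0,0,0,0.4,0.05,0,1.2],
    [0,0,0,0.3,0,0,1.2],
    [0,0,0,0,0,0,1.2],
    [0,0,0,0,0,0,1.2],
  ],
)

```text
time: 51.62
position: [0.4344, 0.1584, 0.0877]
tool_rot: [-1.212, 1.209, 1.209]
ft_force: [-0.6, 0.6, -2.3]
grip_width: 0.186
```

Request:
jog_arm(
  targets=[
    [0,0,0,0.1,0,0,1.2],
    [0,0,0,0,0,0,1.2],
    [0,0,0,0,0,0,1.2],
  ],
)

```text
time: 52.0
position: [0.4345, 0.1585, 0.0868]
tool_rot: [-1.212, 1.209, 1.209]
ft_force: [0.9, 0.1, -1.2]
grip_width: 0.186
```

Request:
jog_arm(
  targets=[
    [0,0,0,0.1,0,0,1.2],
    [0,0,0,0,0,0,1.2],
    [0,0,0,0,0,0,1.2],
  ],
)

```text
time: 52.38
position: [0.4353, 0.1588, 0.0863]
tool_rot: [-1.212, 1.207, 1.208]
ft_force: [1.2, 0.8, 5.4]
grip_width: 0.187
```

Request:
jog_arm(
  targets=[
    [0,0,0,-0.05,0,0,1.2],
    [0,0,0,0,0,0,2.2],
    [0,0,0,0,0,0,3.0],
    [0,0,0,0,0,0,5.0],
    [0,0,0,0,0,0,5.0],
    [0,0,0,-1,0,0,5.0],
    [0,0,0,-3,0,0,5.0],
    [0,0,0,-4,0,0,5.0],
    [0,0,0,-2,0,0,5.0],
    [0,0,0,0,0,0,5.0],
  ],
)

```text
time: 53.62
position: [0.4356, 0.1588, 0.1878]
tool_rot: [-1.215, 1.208, 1.204]
ft_force: [-0.8, -0.0, -0.6]
grip_width: 0.573
```

```bash
python3 - <<'E'
from lids import *
delta(.4345,.159,.086,90); s,T=pose()
im,d=get_image("wrist");W=cloud("wrist",d,T)
m=(abs(W[...,0]-.4345)<.04)&(abs(W[...,1]-.159)<.04)&(W[...,2]>.085)&(W[...,2]<.1)
print(m.sum(),circ(W[m][:,:2],.0095),np.median(W[m][:,2]))
m=abs(W[...,2]-.054)<.004; m&=(abs(W[...,0]-.433)<.07)&(abs(W[...,1]-.16)<.07)
n,l,st,_=cv2.connectedComponentsWithStats(m.astype(np.uint8));k=1+st[1:,4].argmax();m=l==k
print("pan",circ(W[m][:,:2],.046))
im2,_=get_image("scene")
v=np.hstack([im[60:420,100:580],cv2.resize(im2[200:380,240:480],(480,360))]);cv2.imwrite("pics/w28.png",cv2.resize(v,(800,300))[:,:,::-1])
E
```

```text
t 53.62 pos [0.4356 0.1588 0.1878] az 90.04 tilt [ 0.3  -0.21] turn wx 0.0 shift cm (axes now) [10.18  0.17  0.06] q [ 0.97 -0.09 -1.3   1.91 -0.08  1.25  1.27]
rotvec err tool deg [ 0.04 -0.21  0.3 ]
429 (array([435.75580697, 158.69381691,   9.12173711]), np.float64(0.144998907564051)) 0.09404519669782574
pan (array([434.10875018, 158.06628168,  45.5982129 ]), np.float64(0.18651812903359805))
```

View pics/w28.png

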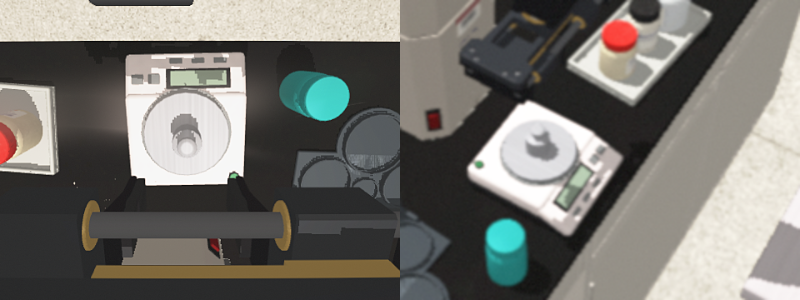

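Request:
jog_arm(
  targets=[
    [0,0,0,0,0,-5.08,7.5],
    [0,0,0,0,0,-5.08,7.5],
    [0,0,0,0,0,-5.08,7.5],
    [0,0,0,0,-0.35,-5.08,7.5],
    [10,0,0,0,0,0,7.5],
    [10,0,0,0,0,0,7.5],
    [10,0,0,0,0,0,7.5],
    [10,0,0,0,0,0,7.5],
    [10,0,0,0,0,0,7.5],
    [10,0,0,0,0,0,7.5],
  ],
)

```text
time: 54.98
position: [0.4371, -0.0441, 0.185]
tool_rot: [-0.407, 1.534, 0.408]
ft_force: [1.2, 0.3, 0.3]
grip_width: 0.86
```

Request:
jog_arm(
  targets=[
    [10,0,0,0,0,0,7.5],
    [10,0,0,0,0,0,7.5],
    [10,0,0,0,0,0,7.5],
    [4.6,0,0,0,0,0,7.5],
    [0,0,0,0,0,0,7.5],
    [0,0,0,0,0,0,7.5],
  ],
)

```text
time: 55.72
position: [0.4376, -0.0444, 0.1859]
tool_rot: [0.06, 1.57, -0.061]
ft_force: [0.1, 0.2, 0.3]
grip_width: 0.862
```

```bash
python3 - <<'E'
from lids import *
delta(.4394,-.0445,.042,-4.6); s,T=pose()
im,d=get_image("wrist");o,W=lids(im,d,T);print(o.get("red"),o.get("red_px"));cv2.imwrite("pics/w29.png",im[:,:,::-1])
E
```

```text
t 55.73 pos [ 0.4376 -0.0444  0.1859] az -4.44 tilt [-0.01 -0.02] turn wx 0.2 shift cm (axes now) [1.439e+01 1.000e-02 1.800e-01] q [ 1.32 -0.19 -1.15  1.96 -0.18  1.27  0.16]
rotvec err tool deg [ 0.16 -0.01  0.02]
((array([439.5098291 , -45.04673227,  23.15420233]), np.float64(0.25389747289700065)), np.float64(0.07549121514689819)) (array([439.62595556, -44.13370412,  23.05501519]), np.float64(0.2919276523490382))
```

View pics/w29.png

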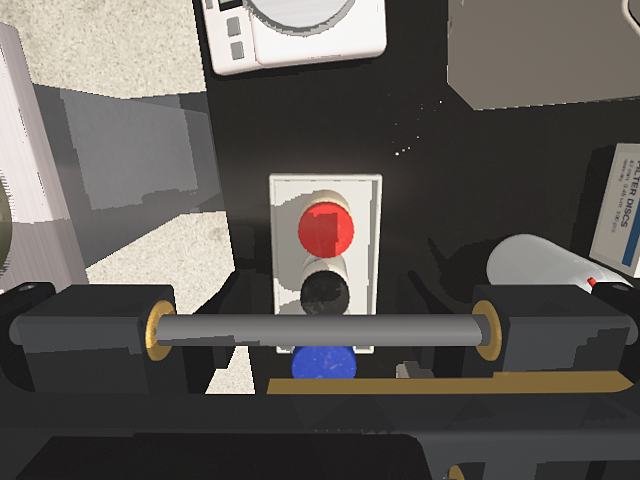

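Jars stand in tray at the expected spots. Descend on the short (red) jar.

Request:
jog_arm(
  targets=[
    [0,0,0,4,0,0.12,7.5],
    [0,0,0,4,0,0,7.5],
    [0,0,0,3,0,0,7.5],
    [0,0,0,2,0,0,7.5],
    [0,0,0,1,0,0,7.5],
    [0,0,0,0.4,0,0,7.5],
    [0,0,0,0,0,0,7.5],
    [0,0,0,0,0,0,7.5],
  ],
  squeeze=20,
)

```text
time: 56.78
position: [0.44, -0.0452, 0.0432]
tool_rot: [0.06, 1.568, -0.064]
ft_force: [0.4, -0.5, 0.1]
grip_width: 0.862
```

Request:
jog_arm(
  targets=[
    [0,0,0,0.1,0,0,4.4],
    [0,0,0,0,0,0,4.4],
    [0,0,0,0,0,0,4.4],
    [0,0,0,0,0,0,4.4],
    [0,0,0,0,0,0,4.4],
    [0,0,0,0,0,0,4.4],
  ],
)

```text
time: 57.52
position: [0.4395, -0.045, 0.0416]
tool_rot: [0.061, 1.569, -0.063]
ft_force: [-0.1, -0.7, -0.1]
grip_width: 0.561
```

Request:
jog_arm(
  targets=[
    [0,0,0,-1,0,0,4.4],
    [0,0,0,-3,0,0,4.4],
    [0,0,0,-4,0,0,4.4],
    [0,0,0,-4,0,0,4.4],
    [0,0,0,-3,0,0,4.4],
    [0,0,0,0,0,0,4.4],
    [0,0,0,0,0,0,4.4],
  ],
)

```text
time: 58.4
position: [0.4385, -0.0443, 0.1906]
tool_rot: [0.06, 1.571, -0.063]
ft_force: [0.4, 0.5, -1.4]
grip_width: 0.559
```

Request:
jog_arm(
  targets=[
    [0,0,0,0,3,-0.3,4.4],
    [0,0,0,0,5,-0.44,4.4],
    [0,0,0,0,5.5,-0.44,4.4],
    [0,0,0,0,5.5,-0.44,4.4],
    [0,0,0,0,5.5,-0.44,4.4],
    [0,0,0,0,5.5,-0.44,4.4],
    [0,0,0,0,5.5,-0.44,4.4],
    [0,0,0,0,5.5,-0.44,4.4],
    [0,0,0,0,3.5,-0.3,4.4],
    [0,0,0,0,0,0,4.4],
  ],
)

```text
time: 59.65
position: [0.434, 0.3999, 0.189]
tool_rot: [0.056, 1.576, -0.056]
ft_force: [-0.5, -0.5, -1.9]
grip_width: 0.559
```

Request:
jog_arm(
  targets=[
    [-10,0,0,0,0,0,4.4],
    [-10,0,0,0,0,0,4.4],
    [-10,0,0,0,0,0,4.4],
    [-10,0,0,0,0,0,4.4],
    [-10,0,0,0,0,0,4.4],
    [-10,0,0,0,0,0,4.4],
    [-9.6,0,0,0,0,0,4.4],
    [0,0,0,0,0,0,4.4],
    [0,0,0,0,0,0,4.4],
  ],
)

```text
time: 60.78
position: [0.4376, 0.3954, 0.1904]
tool_rot: [-0.882, 1.387, 0.879]
ft_force: [0.5, -0.4, -1.0]
grip_width: 0.562
```

```bash
python3 - <<'E'
from lids import *
delta(.5108,.4463,.17,65)
E
```

```text
t 60.77 pos [0.4376 0.3954 0.1904] az 64.89 tilt [-0.04 -0.15] turn wx -0.1 shift cm (axes now) [ 2.02 -4.46  7.72] q [ 0.22  0.56 -1.35  1.61  0.55  1.42 -0.05]
rotvec err tool deg [-0.11 -0.16  0.03]
```

Request:
jog_arm(
  targets=[
    [0,0,0,0.5,-1.5,2.6,4.4],
    [0,0,0,0.5,-1.5,2.6,4.4],
    [0,0,0,0.5,-1.46,2.52,4.4],
    [0,0,0,0,0,0,4.4],
    [0,0,0,0,0,0,4.4],
  ],
)

```text
time: 61.4
position: [0.5097, 0.4475, 0.1757]
tool_rot: [-0.884, 1.386, 0.882]
ft_force: [-0.4, 0.8, -1.5]
grip_width: 0.557
```

```bash
python3 - <<'E'
from lids import *
delta(.5108,.4463,.0435,65)
im,d=get_image("wrist");cv2.imwrite("pics/w30.png",im[:,:,::-1])
E
```

```text
t 61.4 pos [0.5097 0.4475 0.1757] az 65.07 tilt [-0.06 -0.13] turn wx 0.1 shift cm (axes now) [13.22 -0.15 -0.03] q [ 0.01  0.71 -1.21  1.4   0.66  1.47 -0.04]
rotvec err tool deg [ 0.07 -0.14  0.01]
```

View pics/w30.png

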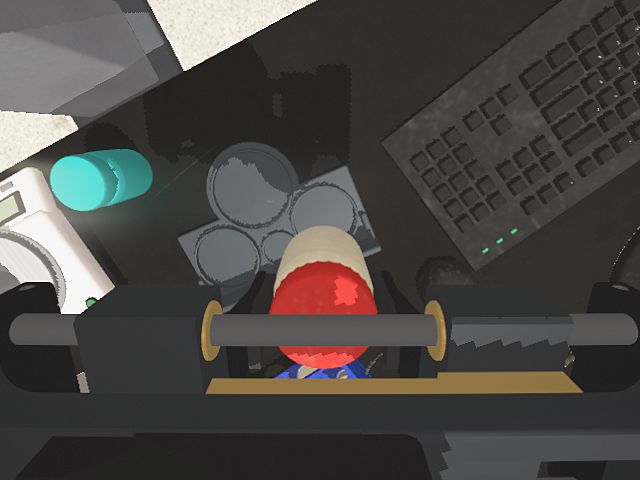

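Request:
jog_arm(
  targets=[
    [0,0,0,3,0,0,4.4],
    [0,0,0,4,0,0,4.4],
    [0,0,0,3,0,0,4.4],
    [0,0,0,1.2,0,0,4.4],
    [0,0,0,0,0,0,4.4],
    [0,0,0,0,0,0,4.4],
  ],
)

```text
time: 62.2
position: [0.511, 0.4482, 0.0657]
tool_rot: [-0.884, 1.383, 0.882]
ft_force: [-0.2, 0.7, -1.7]
grip_width: 0.554
```

```bash
python3 - <<'E'
from lids import *
delta(.5108,.4463,.0435,65)
E
```

```text
t 62.2 pos [0.511  0.4482 0.0657] az 65.08 tilt [ 0.1  -0.01] turn wx 0.1 shift cm (axes now) [ 2.22 -0.06 -0.18] q [-0.01  0.8  -1.14  1.51  0.74  1.31 -0.09]
rotvec err tool deg [0.08 0.03 0.1 ]
```

Request:
jog_arm(
  targets=[
    [0,0,0,0,-0.06,-0.18,4.4],
    [0,0,0,1,0,0,4.4],
    [0,0,0,0.8,0,0,4.4],
    [0,0,0,0.3,0,0,4.4],
    [0,0,0,0,0,0,4.4],
    [0,0,0,0,0,0,4.4],
  ],
)

```text
time: 62.95
position: [0.5103, 0.4455, 0.0428]
tool_rot: [-0.885, 1.385, 0.882]
ft_force: [-0.2, -0.2, -1.8]
grip_width: 0.556
```

Request:
jog_arm(
  targets=[
    [0,0,0,0.1,0,0,4.4],
    [0,0,0,0,0,0,4.4],
    [0,0,0,0,0,0,4.4],
  ],
)

```text
time: 63.32
position: [0.5103, 0.4456, 0.0426]
tool_rot: [-0.885, 1.385, 0.882]
ft_force: [-1.4, -1.3, 6.3]
grip_width: 0.558
```

Request:
jog_arm(
  targets=[
    [0,0,0,-0.05,0,0,4.4],
    [0,0,0,0,0,0,6.0],
    [0,0,0,0,0,0,6.0],
    [0,0,0,0,0,0,6.0],
    [0,0,0,-1,0,0,6.0],
    [0,0,0,-3,0,0,6.0],
    [0,0,0,-4,0,0,6.0],
    [0,0,0,-4,0,0,6.0],
    [0,0,0,-3,0,0,6.0],
    [0,0,0,0,0,0,6.0],
  ],
)

```text
time: 64.58
position: [0.5108, 0.4474, 0.196]
tool_rot: [-0.883, 1.38, 0.882]
ft_force: [0.0, 0.4, -0.2]
grip_width: 0.688
```

```bash
python3 - <<'E'
from lids import *
delta(.4342,-.1022,.19,-4.6);s,T=pose()
im,d=get_image("wrist");o,W=lids(im,d,T);print(o.get("red"));cv2.imwrite("pics/w31.png",im[:,:,::-1])
E
```

```text
t 64.58 pos [0.5108 0.4474 0.196 ] az 65.1 tilt [0.23 0.11] turn wx 69.7 shift cm (axes now) [  0.47 -16.19 -53.08] q [ 0.01  0.69 -1.22  1.38  0.65  1.5  -0.03]
rotvec err tool deg [6.97e+01 2.70e-01 2.00e-02]
((array([509.86607776, 445.25840969,  23.3642993 ]), np.float64(0.18583810995196087)), np.float64(0.07647762812002423))
```

View pics/w31.png

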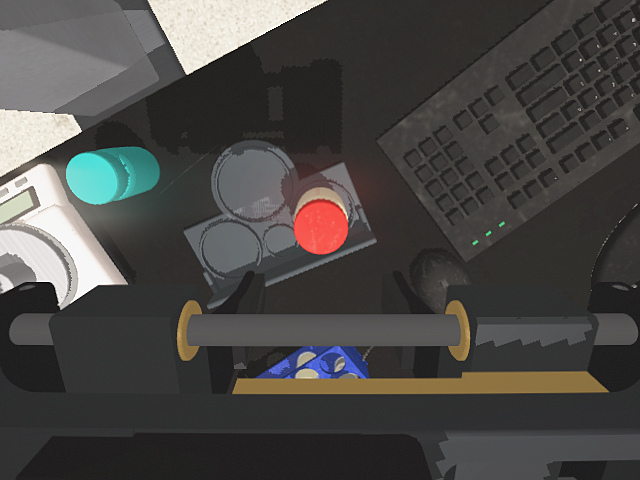

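Request:
jog_arm(
  targets=[
    [0,0,0,0,2.34,-3.71,6.5],
    [0,0,0,0,2.34,-3.71,7.0],
    [0,0,0,0,-2.33,-5.07,7.0],
    [0,0,0,0,-2.33,-5.07,7.0],
    [0,0,0,0,-2.33,-5.07,7.0],
    [0,0,0,0,-2.33,-5.07,7.0],
    [0,0,0,0,-2.33,-5.07,7.0],
    [0,0,0,0,-2.33,-5.07,7.0],
    [0,0,0,0,-2.33,-5.07,7.0],
    [0,0,0,0,-2.33,-5.07,7.0],
  ],
)

```text
time: 65.88
position: [0.4338, -0.0491, 0.1928]
tool_rot: [-0.885, 1.387, 0.881]
ft_force: [-0.1, -0.5, 0.7]
grip_width: 0.803
```

Request:
jog_arm(
  targets=[
    [0,0,0,0,-2.33,-5.07,7.0],
    [10,0,0,0,0,0,7.0],
    [10,0,0,0,0,0,7.0],
    [10,0,0,0,0,0,7.0],
    [10,0,0,0,0,0,7.0],
    [10,0,0,0,0,0,7.0],
    [10,0,0,0,0,0,7.0],
    [9.6,0,0,0,0,0,7.0],
    [0,0,0,0,0,0,7.0],
    [0,0,0,0,0,0,7.0],
  ],
)

```text
time: 67.12
position: [0.4341, -0.1028, 0.1932]
tool_rot: [0.058, 1.571, -0.061]
ft_force: [0.2, 0.1, -0.3]
grip_width: 0.806
```

```bash
python3 - <<'E'
from lids import *
delta(.4342,-.1022,.047,-4.6);s,T=pose()
im,d=get_image("wrist");W=cloud("wrist",d,T)
m=(abs(W[...,0]-.434)<.03)&(abs(W[...,1]+.102)<.029)&(abs(W[...,2]-.082)<.004)
print(m.sum(),circ(W[m][:,:2],.0215));cv2.imwrite("pics/w32.png",im[:,:,::-1])
E
```

```text
t 67.12 pos [ 0.4341 -0.1028  0.1932] az -4.36 tilt [-0.05 -0.1 ] turn wx 0.2 shift cm (axes now) [1.462e+01 8.000e-02 1.000e-02] q [ 1.28 -0.12 -1.02  1.94 -0.11  1.27  0.22]
rotvec err tool deg [ 0.24 -0.04  0.1 ]
2010 (array([ 434.29296146, -103.74522865,   21.44031999]), np.float64(0.24974849659764803))
```

View pics/w32.png

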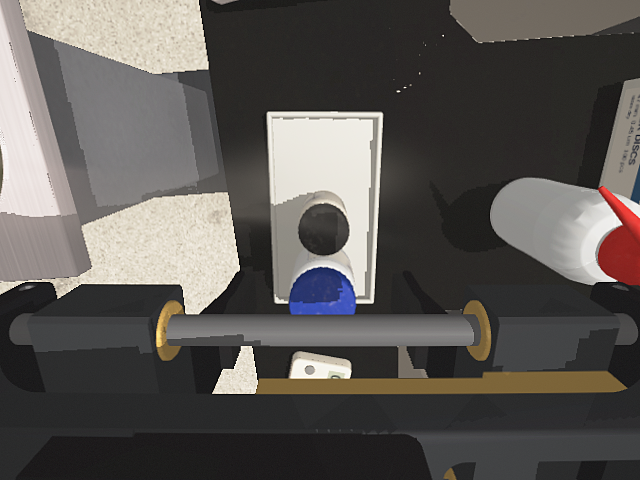

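Request:
jog_arm(
  targets=[
    [0,0,0,4,0,0,7.0],
    [0,0,0,4,0,0,7.0],
    [0,0,0,3,0,0,7.0],
    [0,0,0,2,0,0,7.0],
    [0,0,0,1,0,0,7.0],
    [0,0,0,0.4,0,0,7.0],
    [0,0,0,0,0,0,7.0],
    [0,0,0,0,0,0,7.0],
  ],
)

```text
time: 68.18
position: [0.4352, -0.1033, 0.0503]
tool_rot: [0.059, 1.569, -0.064]
ft_force: [-0.7, -0.4, 0.5]
grip_width: 0.802
```

Request:
jog_arm(
  targets=[
    [0,0,0,0.1,0,0,4.0],
    [0,0,0,0,0,0,4.0],
    [0,0,0,0,0,0,4.0],
    [0,0,0,0,0,0,4.0],
    [0,0,0,0,0,0,4.0],
    [0,0,0,0,0,0,4.0],
  ],
)

```text
time: 68.92
position: [0.4344, -0.103, 0.0487]
tool_rot: [0.06, 1.57, -0.063]
ft_force: [-0.7, -0.1, 1.5]
grip_width: 0.502
```

Request:
jog_arm(
  targets=[
    [0,0,0,-1,0,0,4.0],
    [0,0,0,-3,0,0,4.0],
    [0,0,0,-4,0,0,4.0],
    [0,0,0,-4,0,0,4.0],
    [0,0,0,-2.5,0,0,4.0],
    [0,0,0,0,0,0,4.0],
    [0,0,0,0,0,0,4.0],
  ],
)

```text
time: 69.8
position: [0.434, -0.1025, 0.1928]
tool_rot: [0.06, 1.571, -0.063]
ft_force: [0.5, -0.2, -0.5]
grip_width: 0.503
```

Request:
jog_arm(
  targets=[
    [0,0,0,0,3,-0.2,4.0],
    [0,0,0,0,5,-0.3,4.0],
    [0,0,0,0,5.5,-0.44,4.0],
    [0,0,0,0,5.5,-0.44,4.0],
    [0,0,0,0,5.5,-0.44,4.0],
    [0,0,0,0,5.5,-0.44,4.0],
    [0,0,0,0,5.5,-0.44,4.0],
    [0,0,0,0,5.5,-0.44,4.0],
    [0,0,0,0,2.2,-0.1,4.0],
    [0,0,0,0,0,0,4.0],
  ],
)

```text
time: 71.05
position: [0.4323, 0.3184, 0.1934]
tool_rot: [0.055, 1.576, -0.057]
ft_force: [0.1, 0.1, -1.4]
grip_width: 0.505
```

Request:
jog_arm(
  targets=[
    [-10,0,0,0,0,0,4.0],
    [-10,0,0,0,0,0,4.0],
    [-10,0,0,0,0,0,4.0],
    [-10,0,0,0,0,0,4.0],
    [-10,0,0,0,0,0,4.0],
    [-10,0,0,0,0,0,4.0],
    [-10,0,0,0,0,0,4.0],
    [-10,0,0,0,0,0,4.0],
    [-10,0,0,0,0,0,4.0],
    [-10,0,0,0,0,0,4.0],
  ],
)

```text
time: 72.3
position: [0.4351, 0.3133, 0.1938]
tool_rot: [-1.285, 1.165, 1.283]
ft_force: [0.2, -0.9, -1.1]
grip_width: 0.508
```

Request:
jog_arm(
  targets=[
    [-10,0,0,0,0,0,4.0],
    [-9.4,0,0,0,0,0,4.0],
    [0,0,0,0,0,0,4.0],
    [0,0,0,0,0,0,4.0],
  ],
)

```text
time: 72.8
position: [0.4353, 0.3142, 0.1941]
tool_rot: [-1.521, 0.978, 1.52]
ft_force: [-0.2, -0.4, -2.1]
grip_width: 0.506
```

```bash
python3 - <<'E'
from lids import *
delta(.5080,.3398,.18,115)
E
```

```text
t 72.8 pos [0.4353 0.3142 0.1941] az 114.73 tilt [-0.11 -0.22] turn wx -0.3 shift cm (axes now) [ 1.39 -7.68 -0.71] q [ 0.47  0.38 -1.37  1.73  0.38  1.35  1.03]
rotvec err tool deg [-0.27 -0.15 -0.2 ]
```

Request:
jog_arm(
  targets=[
    [0,0,0,0.4,-2.6,-0.25,4.0],
    [-0.2,0,0,0.4,-2.6,-0.25,4.0],
    [0,0,0,0.4,-2.48,-0.21,4.0],
    [0,0,0,0,0,0,4.0],
    [0,0,0,3,0,0,4.0],
    [0,0,0,4,0,0,4.0],
    [0,0,0,3,0,0,4.0],
    [0,0,0,1.0,0,0,4.0],
    [0,0,0,0,0,0,4.0],
    [0,0,0,0,0,0,4.0],
  ],
)

```text
time: 74.05
position: [0.5083, 0.3415, 0.0737]
tool_rot: [-1.526, 0.97, 1.524]
ft_force: [0.4, -0.4, -0.6]
grip_width: 0.506
```

```bash
python3 - <<'E'
from lids import *
delta(.5080,.3398,.0505,115)
im,d=get_image("wrist");cv2.imwrite("pics/w33.png",im[:,:,::-1])
E
```

```text
t 74.05 pos [0.5083 0.3415 0.0737] az 115.12 tilt [-0.   -0.09] turn wx 0.1 shift cm (axes now) [ 2.32  0.09 -0.14] q [ 0.21  0.63 -1.13  1.69  0.61  1.22  0.94]
rotvec err tool deg [ 0.12 -0.08 -0.04]
```

View pics/w33.png

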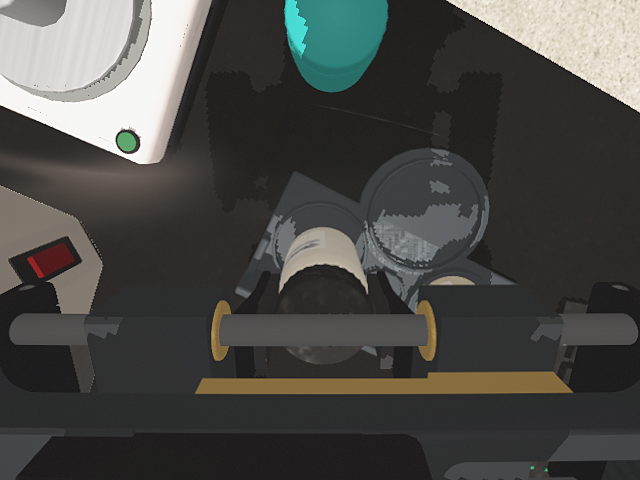

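Request:
jog_arm(
  targets=[
    [0,0,0,0,0.06,-0.14,4.0],
    [0,0,0,1,0,0,4.0],
    [0,0,0,0.9,0,0,4.0],
    [0,0,0,0.3,0,0,4.0],
    [0,0,0,0,0,0,4.0],
    [0,0,0,0,0,0,4.0],
  ],
)

```text
time: 74.85
position: [0.5076, 0.3393, 0.0499]
tool_rot: [-1.525, 0.972, 1.526]
ft_force: [0.5, -0.2, -0.4]
grip_width: 0.502
```

Request:
jog_arm(
  targets=[
    [0,0,0,0.1,0,0,4.0],
    [0,0,0,0,0,0,4.0],
    [0,0,0,0,0,0,4.0],
  ],
)

```text
time: 75.22
position: [0.508, 0.3394, 0.0498]
tool_rot: [-1.526, 0.972, 1.525]
ft_force: [-0.5, -1.9, 5.2]
grip_width: 0.501
```

Contact at the predicted height. Release, rise.

Request:
jog_arm(
  targets=[
    [0,0,0,-0.05,0,0,4.0],
    [0,0,0,0,0,0,5.8],
    [0,0,0,0,0,0,5.8],
    [0,0,0,0,0,0,5.8],
    [0,0,0,-1,0,0,5.8],
    [0,0,0,-3,0,0,5.8],
    [0,0,0,-4,0,0,5.8],
    [0,0,0,-4,0,0,5.8],
    [0,0,0,-2.5,0,0,5.8],
    [0,0,0,0,0,0,5.8],
  ],
)

```text
time: 76.47
position: [0.5087, 0.3409, 0.1973]
tool_rot: [-1.526, 0.968, 1.523]
ft_force: [0.7, -0.0, -0.3]
grip_width: 0.672
```

```bash
python3 - <<'E'
from lids import *
delta(.437,.30,.19,115);s,T=pose()
im,d=get_image("wrist");W=cloud("wrist",d,T);o,_=lids(im,d,T);print(o.get("red"))
m=(abs(W[...,0]-.508)<.03)&(abs(W[...,1]-.340)<.03)&(abs(W[...,2]-.082)<.004)
print(m.sum(),circ(W[m][:,:2],.0215),np.median(W[m][:,2]));cv2.imwrite("pics/w34.png",im[:,:,::-1])
E
```

```text
t 76.47 pos [0.5087 0.3409 0.1973] az 115.15 tilt [ 0.11 -0.04] turn wx 0.2 shift cm (axes now) [ 0.72  8.23 -0.65] q [ 0.27  0.53 -1.22  1.55  0.5   1.41  1.02]
rotvec err tool deg [ 0.15 -0.08  0.08]
((array([509.03005959, 444.52392347,  22.89662933]), np.float64(0.7466058994887411)), np.float64(0.0763697877079898))
1997 (array([507.41096552, 338.83695392,  21.52856527]), np.float64(0.15012278505197568)) 0.08239463897938565
```

View pics/w34.png

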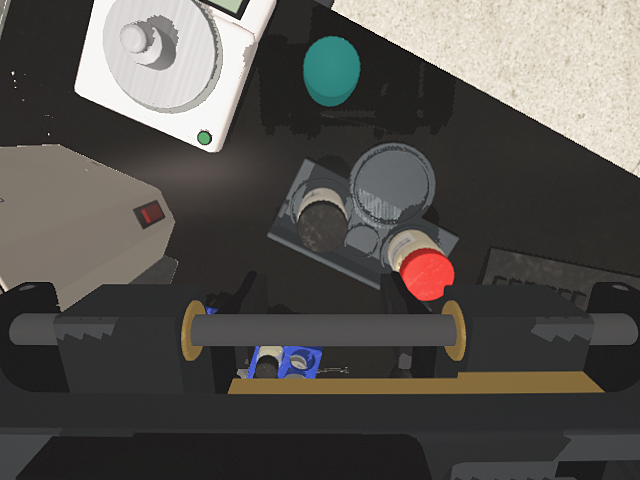

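Request:
jog_arm(
  targets=[
    [0,0,0,0,4.1,-0.3,8.7],
    [0,0,0,0,4.1,-0.3,8.7],
    [0,0,0,0,2.27,-4.64,8.7],
    [0,0,0,0,2.27,-4.64,8.7],
    [0,0,0,0,2.27,-4.64,8.7],
    [0,0,0,0,2.27,-4.64,8.7],
    [0,0,0,0,2.27,-4.64,8.7],
    [0,0,0,0,2.27,-4.64,8.7],
    [0,0,0,0,2.27,-4.64,8.7],
    [0,0,0,0,2.27,-4.64,8.7],
  ],
)

```text
time: 77.78
position: [0.4285, -0.1155, 0.1951]
tool_rot: [-1.524, 0.973, 1.526]
ft_force: [0.9, 0.1, 0.9]
grip_width: 1.0
```

Request:
jog_arm(
  targets=[
    [0,0,0,0,2.27,-4.64,8.7],
    [10,0,0,0,0,0,8.7],
    [10,0,0,0,0,0,8.7],
    [10,0,0,0,0,0,8.7],
    [10,0,0,0,0,0,8.7],
    [10,0,0,0,0,0,8.7],
    [10,0,0,0,0,0,8.7],
    [10,0,0,0,0,0,8.7],
    [10,0,0,0,0,0,8.7],
    [10,0,0,0,0,0,8.7],
  ],
)

```text
time: 79.03
position: [0.4278, -0.1653, 0.195]
tool_rot: [-0.34, 1.548, 0.339]
ft_force: [-0.0, -0.8, -0.0]
grip_width: 1.001
```

Request:
jog_arm(
  targets=[
    [10,0,0,0,0,0,8.7],
    [10,0,0,0,0,0,8.7],
    [9.7,0,0,0,0,0,8.7],
    [0,0,0,0,0,0,8.7],
    [0,0,0,0,0,0,8.7],
  ],
)

```text
time: 79.65
position: [0.4283, -0.1654, 0.1957]
tool_rot: [0.059, 1.573, -0.062]
ft_force: [-1.0, 0.5, -0.2]
grip_width: 1.0
```

```bash
python3 - <<'E'
from lids import *
delta(.4288,-.1650,.051,-4.6);s,T=pose()
im,d=get_image("wrist");o,_=lids(im,d,T);print(o.get("blue"));cv2.imwrite("pics/w35.png",im[:,:,::-1])
E
```

```text
t 79.65 pos [ 0.4283 -0.1654  0.1957] az -4.41 tilt [-0.15 -0.14] turn wx 0.2 shift cm (axes now) [14.47  0.08  0.08] q [ 1.28 -0.06 -0.93  1.91 -0.05  1.27  0.3 ]
rotvec err tool deg [ 0.19 -0.14  0.15]
((array([ 428.13530758, -167.03031999,   28.32442918]), np.float64(0.9567459181359522)), np.float64(0.09148827588773883))
```

View pics/w35.png

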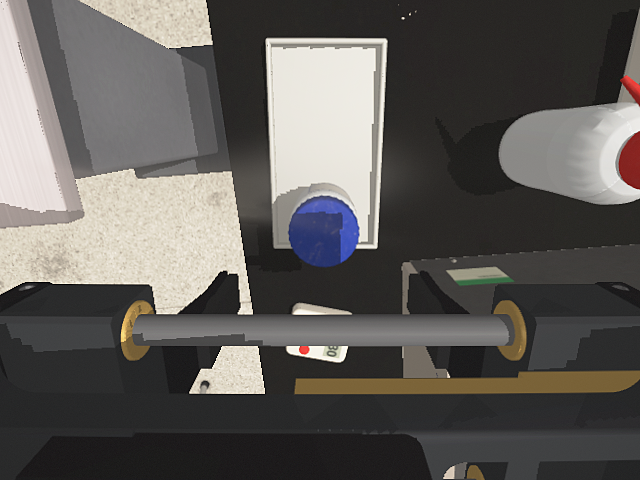

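Request:
jog_arm(
  targets=[
    [0,0,0,4,0,0,8.7],
    [0,0,0,4,0,0,8.7],
    [0,0,0,3,0,0,8.7],
    [0,0,0,2,0,0,8.7],
    [0,0,0,1,0,0,8.7],
    [0,0,0,0.3,0,0,8.7],
    [0,0,0,0,0,0,8.7],
    [0,0,0,0,0,0,8.7],
  ],
)

```text
time: 80.7
position: [0.4291, -0.1663, 0.054]
tool_rot: [0.059, 1.57, -0.066]
ft_force: [0.5, 0.3, -0.4]
grip_width: 0.998
```

Request:
jog_arm(
  targets=[
    [0,0,0,0.1,0,0,5.5],
    [0,0,0,0,0,0,5.5],
    [0,0,0,0,0,0,5.5],
    [0,0,0,0,0,0,5.5],
    [0,0,0,0,0,0,5.5],
    [0,0,0,0,0,0,5.5],
    [0,0,0,0,0,0,5.5],
  ],
)

```text
time: 81.58
position: [0.4286, -0.1659, 0.0523]
tool_rot: [0.06, 1.571, -0.065]
ft_force: [0.7, 0.2, 0.0]
grip_width: 0.681
```

Request:
jog_arm(
  targets=[
    [0,0,0,-1,0,0,5.5],
    [0,0,0,-3,0,0,5.5],
    [0,0,0,-4,0,0,5.5],
    [0,0,0,-4,0,0,5.5],
    [0,0,0,-2.5,0,0,5.5],
    [0,0,0,0,0,0,5.5],
    [0,0,0,0,0,0,5.5],
  ],
)

```text
time: 82.45
position: [0.4279, -0.1651, 0.1961]
tool_rot: [0.061, 1.573, -0.064]
ft_force: [-0.4, -0.1, -3.3]
grip_width: 0.686
```

Request:
jog_arm(
  targets=[
    [0,0,0,0,3,-0.2,5.5],
    [0,0,0,0,4.5,-0.3,5.5],
    [0,0,0,0,5.5,-0.3,5.5],
    [0,0,0,0,5.5,-0.3,5.5],
    [0,0,0,0,5.5,-0.3,5.5],
    [0,0,0,0,5.5,-0.3,5.5],
    [0,0,0,0,5.5,-0.3,5.5],
    [0,0,0,0,5.5,-0.3,5.5],
    [0,0,0,0,5.5,-0.3,5.5],
    [0,0,0,0,5.0,-0.3,5.5],
  ],
)

```text
time: 83.7
position: [0.4388, 0.3351, 0.1935]
tool_rot: [0.058, 1.578, -0.065]
ft_force: [0.8, -0.9, -1.4]
grip_width: 0.689
```

Request:
jog_arm(
  targets=[
    [0,0,0,0,3.5,-0.2,5.5],
    [0,0,0,0,1.5,0,5.5],
    [-10,0,0,0,0,0,5.5],
    [-10,0,0,0,0,0,5.5],
    [-10,0,0,0,0,0,5.5],
    [-10,0,0,0,0,0,5.5],
    [-10,0,0,0,0,0,5.5],
    [-10,0,0,0,0,0,5.5],
    [-10,0,0,0,0,0,5.5],
    [-10,0,0,0,0,0,5.5],
  ],
)

```text
time: 84.95
position: [0.4409, 0.3832, 0.1939]
tool_rot: [-1.027, 1.325, 1.027]
ft_force: [-1.1, -0.9, -2.6]
grip_width: 0.683
```

Request:
jog_arm(
  targets=[
    [-10,0,0,0,0,0,5.5],
    [-4.6,0,0,0,0,0,5.5],
    [0,0,0,0,0,0,5.5],
    [0,0,0,0,0,0,5.5],
  ],
)

```text
time: 85.45
position: [0.4414, 0.3835, 0.195]
tool_rot: [-1.21, 1.216, 1.211]
ft_force: [-1.1, -0.7, -2.5]
grip_width: 0.684
```

```bash
python3 - <<'E'
from lids import *
delta(.4566,.3936,.10,90)
im,d=get_image("wrist");cv2.imwrite("pics/w36.png",im[:,:,::-1])
E
```

```text
t 85.45 pos [0.4414 0.3835 0.195 ] az 90.02 tilt [-0.29 -0.26] turn wx 0.0 shift cm (axes now) [ 9.49 -1.57  1.05] q [ 0.25  0.55 -1.36  1.62  0.54  1.43  0.41]
rotvec err tool deg [ 0.01 -0.26 -0.29]
```

View pics/w36.png

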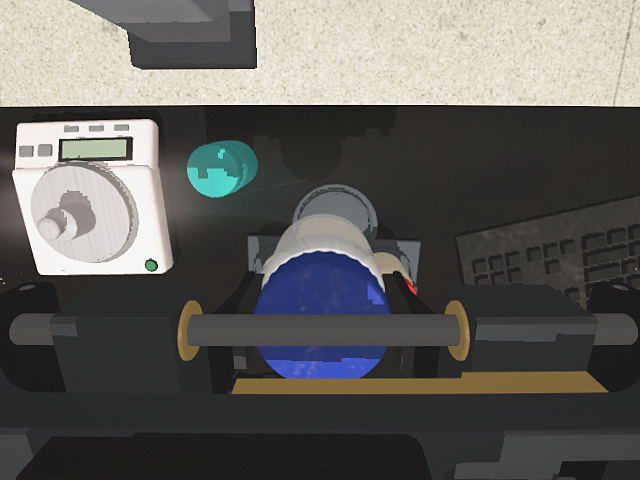

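Request:
jog_arm(
  targets=[
    [0,0,0,0,-1.55,1.0,5.5],
    [0,0,0,0,0,0,5.5],
    [0,0,0,3,0,0,5.5],
    [0,0,0,4,0,0,5.5],
    [0,0,0,3,0,0,5.5],
    [0,0,0,1.5,0,0,5.5],
    [0,0,0,0,0,0,5.5],
    [0,0,0,0,0,0,5.5],
  ],
)

```text
time: 86.5
position: [0.4572, 0.3942, 0.0823]
tool_rot: [-1.211, 1.212, 1.211]
ft_force: [0.1, -0.1, -2.0]
grip_width: 0.688
```

```bash
python3 - <<'E'
from lids import *
delta(.4566,.3936,.0535,90)
im,d=get_image("wrist");cv2.imwrite("pics/w37.png",im[:,:,::-1])
E
```

```text
t 86.5 pos [0.4572 0.3942 0.0823] az 90.07 tilt [-0.13 -0.14] turn wx 0.1 shift cm (axes now) [ 2.88  0.05 -0.05] q [ 0.15  0.67 -1.23  1.7   0.66  1.26  0.35]
rotvec err tool deg [ 0.07 -0.14 -0.13]
```

View pics/w37.png

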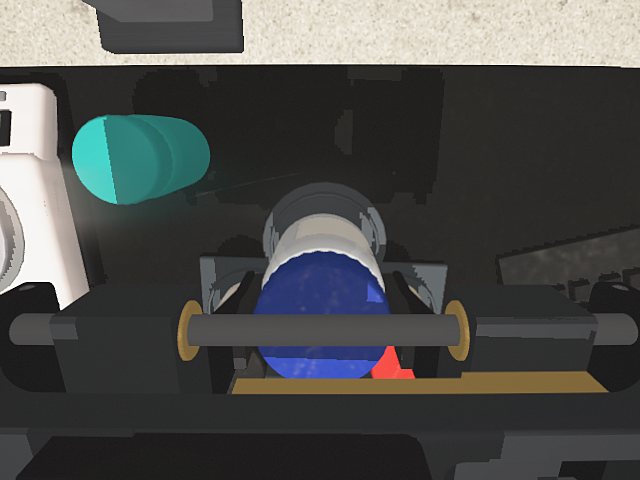

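Request:
jog_arm(
  targets=[
    [0,0,0,1,0.03,-0.03,5.5],
    [0,0,0,1,0,0,5.5],
    [0,0,0,0.5,0,0,5.5],
    [0,0,0,0.3,0,0,5.5],
    [0,0,0,0,0,0,5.5],
    [0,0,0,0,0,0,5.5],
  ],
)

```text
time: 87.3
position: [0.4566, 0.3927, 0.0535]
tool_rot: [-1.212, 1.215, 1.21]
ft_force: [-1.9, -2.7, 6.3]
grip_width: 0.689
```

Request:
jog_arm(
  targets=[
    [0,0,0,0.1,0,0,5.5],
    [0,0,0,0,0,0,5.5],
    [0,0,0,0,0,0,5.5],
  ],
)

```text
time: 87.68
position: [0.4566, 0.3927, 0.0534]
tool_rot: [-1.213, 1.215, 1.209]
ft_force: [-3.2, -5.8, 11.9]
grip_width: 0.692
```

Request:
jog_arm(
  targets=[
    [0,0,0,-0.12,0,0,5.5],
    [0,0,0,0,0,0,8.0],
    [0,0,0,0,0,0,8.0],
    [0,0,0,0,0,0,8.0],
    [0,0,0,-1,0,0,8.0],
    [0,0,0,-3,0,0,8.0],
    [0,0,0,-4,0,0,8.0],
    [0,0,0,-4,0,0,8.0],
    [0,0,0,-4,0,0,8.0],
    [0,0,0,0,0,0,8.0],
  ],
)

```text
time: 88.92
position: [0.4577, 0.3957, 0.2172]
tool_rot: [-1.211, 1.207, 1.21]
ft_force: [1.0, -0.0, -0.8]
grip_width: 0.922
```

Request:
jog_arm(
  targets=[
    [0,0,0,-3,0,0,8.0],
    [0,0,0,0,3,-5,8.0],
    [0,0,0,0,0,-5,8.0],
    [0,0,0,0,0,-5,8.0],
    [0,0,0,0,0,-5,8.0],
    [0,0,0,0,0,-5,8.0],
    [0,0,0,0,0,-5,8.0],
    [0,0,0,0,0,-5,8.0],
    [0,0,0,0,0,0,8.0],
    [0,0,0,0,0,0,8.0],
  ],
)

```text
time: 90.18
position: [0.4271, 0.0464, 0.2443]
tool_rot: [-1.211, 1.215, 1.213]
ft_force: [0.2, 0.9, 0.4]
grip_width: 0.921
```

```bash
python3 - <<'E'
from lids import *
delta(.4566,.3936,.0535,90)
im,d=get_image("scene");np.savez("s40.npz",im=im,d=d);o,W=lids(im,d,None,"scene");print(o)
m=(abs(W[...,0]-.508)<.03)&(abs(W[...,1]-.340)<.03)&(abs(W[...,2]-.082)<.005)
print("black",circ(W[m][:,:2],.0215),np.median(W[m][:,2]))
m=(abs(W[...,0]-.435)<.03)&(abs(W[...,1]-.16)<.03)&(W[...,2]>.088)&(W[...,2]<.1)
print("weight",m.sum(),W[m].mean(0))
for n,(u,v) in dict(timer=(431,176),bottle=(314,150)).items(): print(n,W[v,u])
crop(im,150,120,470,430,1.9,"pics/s40.png")
E
```

```text
t 90.17 pos [0.4271 0.0464 0.2443] az 90.12 tilt [-0.28 -0.22] turn wx 0.1 shift cm (axes now) [18.94 -3.11 34.79] q [ 0.94 -0.23 -0.95  1.89 -0.18  1.4   1.61]
rotvec err tool deg [ 0.12 -0.22 -0.28]
{'red': ((array([509.78556585, 446.34101437,  23.48277542]), np.float64(0.3990863962875456)), np.float64(0.0757610908221319)), 'red_px': (array([508.26419564, 447.31316057,  23.64000509]), np.float64(0.48895677144340205)), 'blue': ((array([456.02833405, 394.2414253 ,  28.2656525 ]), np.float64(0.5032411937985036)), np.float64(0.09184616495351838)), 'blue_px': (array([455.26641361, 395.36971802,  28.38413004]), np.float64(0.6371266304486095)), 'turq': ((array([392.94963936, 294.3663026 ,  21.66031227]), np.float64(0.46242415683426635)), np.float64(0.07714519324520419)), 'turq_px': (array([392.0176937 , 295.80842933,  21.86069809]), np.float64(0.4943592828915746))}
black (array([508.15772369, 340.4760813 ,  20.90397957]), np.float64(0.9178363215376935)) 0.08193705410167884
weight 60 [0.43661222 0.16094914 0.09382798]
timer [ 0.41135592 -0.30325083  0.01627231]
bottle [ 0.61931717 -0.08557628  0.16018476]
```

View pics/s40.png

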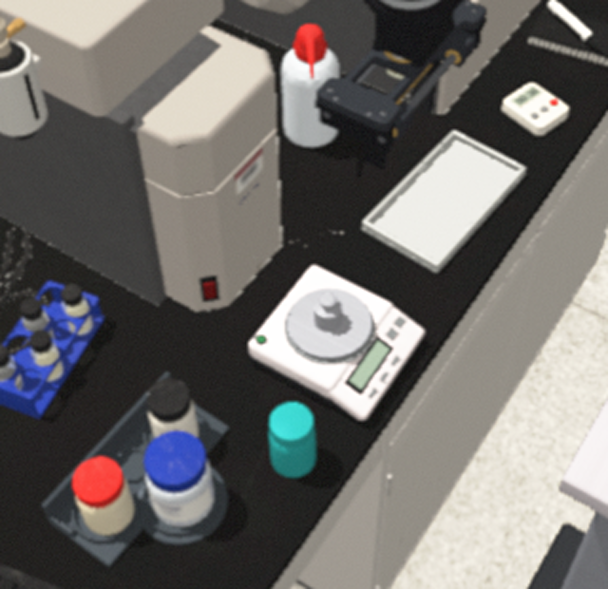

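```bash
python3 - <<'E'
from bench import *
print(close_job())
E
```

```text
the job is handed in; nothing more can be done
None
```

The job is done and handed in at about 90 s. The check weight stands upright on the balance pan, and all three jars are back in the caddy seats they came from.

I moved the large, slim and short jars to the white tray, then set the weight on the pan. After that I returned the short jar, the slim jar and finally the large one.

**Failed grasp:** the first try on the weight closed on nothing, because I had set the jaw opening too wide. Closing further gripped it by the knob, and the first try had not shifted it.

**Last checks, from the scene camera with the arm clear:**

| Item | Result |
|---|---|
| Short jar (red lid) | Lid top at 76 mm, within about 2 mm of its start |
| Slim jar (black lid) | Lid top at 82 mm, within about 2 mm of its start |
| Large jar (blue lid) | Lid top at 92 mm, within about 2 mm of its start |
| Weight | Top at 94 mm, upright; about 2 mm off the pan centre in a wrist camera check just after placing |
| Wash bottle, timer, turquoise look-alike | Where they were |
| Tray | Empty |

All three jars read the same lid heights as before they were moved, so they are seated. The two cameras disagreed with each other by 1 to 2 mm throughout, and a spot depth reading on the bottle's cap edge was off by a few mm. The bottle's position in the picture did not change.

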